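# Sieve the nuts out of the bushes

## Task

Nuts have got mixed in with the spacer bushes: take the sieve by its grip and shake it side to side along the rails of the catch box, knocking it lightly on the left bumper, then on the right, and so on, until every nut has dropped through into the box; press each bumper in by a few millimetres but never so hard that it is nearly solid, and do not lean on the sieve. Then lift the sieve off with all the bushes still in it and set it down gently, flat in the middle of the drip tray, and let go. Leave the reamer, the lathe centre and the yellow bin alone.

Things in the scene. Friction and masses are not known exactly. Their poses are not given: they have to be found in the camera images.
- sieve: hand sieve of aluminium sheet, about 0.36 kg (varies by 1/4) and 0.36 kg of parts. Tray 148 mm long (y, the way it slides) by 115 mm (x), walls 40 mm high, 3 mm thick; flat flanges 4 mm thick along the long sides make it 140 mm wide below. Starts lying on the catch box's rails. Origin: centre of its underside (flanges and screen bars at z = 0), z up.
- sieve_screen (a point): centre of the sieve's screen, on its upper face, 5 mm above the underside; axes as the sieve. Three flat bars along x, 10 mm wide, at y = -35, 0, 35 mm, and a 6 mm strip along each end wall leave four slots 25 mm wide. Oiled steel: parts start to slide on the bars at about 2 to 2.6 m/s2 (friction 0.19 to 0.26), so brisk strokes and knocks shift them, slow ones do not.
- sieve_grip (a point): centre of the sieve's black plastic grip, 84 mm above its underside and over its centre: a bar 70 mm long (sieve x), 14 mm wide (sieve y, the way to pinch it) and 22 mm high, on two uprights. Nothing stands beside it; below it 43 mm are free down to the bushes' tops. Axes as the sieve.
- catch_box: blue sheet-steel catch box screwed to the bench, 310 mm long (y) by 154 mm (x), open on top. Origin: centre of its underside, z up; y points to the robot's left, turned by up to 0.22 rad. Along both long sides a flat rail, top 85 mm above the bench, 120 mm apart, carries the sieve's flanges, which slide along y between 10 mm upstands with 3.5 mm of play. End cross-bars rise 32 mm above the rails.
- bumper_left (a joint): how far the black rubber bumper at the left (box +y) end is pushed in: 0 free, 0.012 m solid, damped spring of 1.2 N/mm. Button 20 mm across, on the box's centre line, 21 mm above the rails, meeting the sieve's end wall. Its cross-bar is clamped where the last user left it: 18 to 46 mm of gap to the sieve at the start, unlike at the two ends; no reading gives it, feel it out.
- bumper_right (a joint): how far the black rubber bumper at the right (box -y) end is pushed in: 0 free, 0.012 m solid, damped spring of 1.2 N/mm. Button 20 mm across, on the box's centre line, 21 mm above the rails, meeting the sieve's end wall. Its cross-bar is clamped where the last user left it: 18 to 46 mm of gap to the sieve at the start, unlike at the two ends; no reading gives it, feel it out.
- drip_tray: a flat steel drip tray fixed on the bench, 220 mm (its x) by 240 mm (its y), rim 16 mm high and 3 mm thick, floor 3 mm thick. Origin: centre of its underside. It stands to the left or right of the catch box and is turned by up to 0.2 rad.
- nut1: a brass-coloured M10 hex nut, 17 mm across flats (19.4 mm over the corners), 8 mm thick, 11 g; origin: centre of the face that is down at the start. It starts flat on one of the sieve's three screen bars, its centre within 2 mm of the bar's middle line.
- nut2: a brass-coloured M10 hex nut, 17 mm across flats (19.4 mm over the corners), 8 mm thick, 11 g; origin: centre of the face that is down at the start. It starts flat on one of the sieve's three screen bars, its centre within 2 mm of the bar's middle line.
- nut3: a brass-coloured M10 hex nut, 17 mm across flats (19.4 mm over the corners), 8 mm thick, 11 g; origin: centre of the face that is down at the start. It starts flat on one of the sieve's three screen bars, its centre within 2 mm of the bar's middle line.
- nut4: a brass-coloured M10 hex nut, 17 mm across flats (19.4 mm over the corners), 8 mm thick, 11 g; origin: centre of the face that is down at the start. It starts flat on one of the sieve's three screen bars, its centre within 2 mm of the bar's middle line.
- nut5: a brass-coloured M10 hex nut, 17 mm across flats (19.4 mm over the corners), 8 mm thick, 11 g; origin: centre of the face that is down at the start. It starts flat on one of the sieve's three screen bars, its centre within 2 mm of the bar's middle line.
- bush1: a steel spacer bush, a ring of 34 mm outside and 20 mm inside diameter, 25 mm tall, 100 g; origin at the centre of its underside. It starts standing in the sieve, too big for the slots.
- bush2: a steel spacer bush, a ring of 34 mm outside and 20 mm inside diameter, 25 mm tall, 100 g; origin at the centre of its underside. It starts standing in the sieve, too big for the slots.
- bush3: a steel spacer bush, a ring of 34 mm outside and 20 mm inside diameter, 25 mm tall, 100 g; origin at the centre of its underside. It starts standing in the sieve, too big for the slots.
- reamer: a bystander: fluted steel shell reamer standing on end, 42 mm diameter, 48 mm tall, 0.3 kg; origin under its centre.
- live_centre: a bystander: dark lathe centre standing point up, 56 mm diameter, 60 mm tall, 0.55 kg; origin under its centre.
- small_bin: a bystander: small yellow open bin with two steel pins in it, 70 x 100 x 45 mm, 0.45 kg; origin under its centre.
Not all that is in view belongs to the job. Of the things that look like the sieve, the smallest one is meant.

How it is judged:
On the way, in this order (a step that is already met when the one before it is completed fails the run):
1. The sieve is knocked on the left bumper (pushed in more than 3 mm) (value of joint bumper_left above 0.003 m and y of sieve in the frame of catch_box above 0.018 m).
2. The sieve is knocked on the right bumper (pushed in more than 3 mm) (value of joint bumper_right above 0.003 m and y of sieve in the frame of catch_box below -0.018 m).
At the end, for the whole second after the job is handed in: All five nuts lie in the catch box; the sieve is at rest, level (within 0.06 rad) and flat on the drip tray's floor, its centre within 35 mm of the tray's centre; all three bushes are in the sieve (horizontal distance between sieve and drip_tray below 0.035 m and z of sieve in the frame of drip_tray below 0.009 m and angle between sieve's own z axis and vertical below 0.06 rad and linear speed of sieve below 0.02 m/s and x of nut1 in the frame of catch_box between -0.066 and 0.066 m and y of nut1 in the frame of catch_box between -0.151 and 0.151 m and z of each of nut1, nut2, nut3, nut4, nut5 in the frame of catch_box below 0.05 m and x of nut2 in the frame of catch_box between -0.066 and 0.066 m and y of nut2 in the frame of catch_box between -0.151 and 0.151 m and x of nut3 in the frame of catch_box between -0.066 and 0.066 m and y of nut3 in the frame of catch_box between -0.151 and 0.151 m and x of nut4 in the frame of catch_box between -0.066 and 0.066 m and y of nut4 in the frame of catch_box between -0.151 and 0.151 m and x of nut5 in the frame of catch_box between -0.066 and 0.066 m and y of nut5 in the frame of catch_box between -0.151 and 0.151 m and x of bush1 in the frame of sieve between -0.055 and 0.055 m and y of bush1 in the frame of sieve between -0.072 and 0.072 m and z of bush1 in the frame of sieve between -0.04 and 0.04 m and x of bush2 in the frame of sieve between -0.055 and 0.055 m and y of bush2 in the frame of sieve between -0.072 and 0.072 m and z of bush2 in the frame of sieve between -0.04 and 0.04 m and x of bush3 in the frame of sieve between -0.055 and 0.055 m and y of bush3 in the frame of sieve between -0.072 and 0.072 m and z of bush3 in the frame of sieve between -0.04 and 0.04 m); the robot touches nothing.
It fails at once if A bumper was pushed in more than 10 mm of its 12 mm travel (rammed) (value of joint any of bumper_left, bumper_right above 0.01 m).
It fails at once if The sieve was borne down on or wrenched against the box with more than 30 N (contact force between sieve and catch_box above 30 N).
It fails at once if The sieve was dropped or pressed into the drip tray with more than 50 N (contact force between sieve and drip_tray above 50 N).
It fails at once if The reamer, the live centre or the small bin was shifted more than 15 mm or tipped (distance of any of reamer, live_centre, small_bin from where it was at the start of the episode above 0.015 m or angle between any of reamer, live_centre, small_bin's own z axis and vertical above 0.3 rad).
It also fails if it takes over 58 s, if anything falls off the work surface, if the arm or the gripper's body presses on something with over 40 N, if the wrist force passes 120 N, or if a joint passes its speed limit or range.

## Robot

A 7-joint arm with a two-finger parallel gripper is mounted at the origin on the work surface. World frame = base frame: x ahead of the robot, y to its left, z up, the work surface at z = 0. Lengths are in m, angles in rad, forces in N, time in s.
With the tool pointing down it reaches from about 0.425 to 0.875 m from the base axis. Payload 4.7 kg.
Tool frame: the origin (TCP) lies between the finger pads; the fingertips stand 11 mm ahead of it and the grasp point (between the pads) lies 8 mm behind it; z points along the fingers, y is the direction in which the jaws open and shut (so a half turn about z gives the same grasp; the last joint's range is limited). The gripper opens to 87 mm and grips with 3 to 60 N. Pads are 19 mm wide; open, the fingers measure 117 mm over their backs; the gripper's body (75 mm by 190 mm) begins 51 mm behind the grasp point.
Start: joints at [-1.242, 0.321, -0.07, 1.45, 0.023, 1.371, -0.057], TCP at [0.201, 0.618, 0.234] pointing down, gripper open.
Joint ranges: [-2.86, 2.86], [-0.3, 2.09], [-1.38, 1.24], [0.06, 2.45], [-1.56, 4.7], [0.09, 2.05], [-2.69, 2.69]. Speed limits (rad/s): [2.57, 2.57, 3.14, 3.14, 3.14, 3.14, 3.14].

## Interface

Orientations are given as a rotation vector (axis times angle).
In Python, from bench import ctrl gives the robot as it stands.
- The arm moves only by the tool servo_tool, never from a script. Its argument "series" is a list of rows, each an object with "travel": the shift along the tool's x, y, z in m, a list of three; "angular": the turn, a rotation vector about the tool's x, y, z in rad, a list of three. A call has 1 to 5 rows; each row shifts and turns the commanded pose from where the row before left it, along the tool's axes as they then stand; what a row does not reach is not made up. A row lasts 1/10 s, in which the tool goes at most 50 mm and 8.59 degrees, less where a joint would pass 70% of its speed; a pose out of reach is approached as far as the arm can. A call with a gripper value outside its range is refused whole. "claw" is the finger opening in m, from 0 to 0.087, set as the call begins (left out, the last holds). The fingers move at their own pace and stop on an object; "squeeze" is the grip in N (left out, the last holds). Time passes only in rows, so rows that do not move let the fingers close. It gives the time, the measured TCP pose, the force and the opening at its end, in the units of the state.
- ctrl.get_state(): the state, without advancing time (a new reading comes with each control period).
- ctrl.get_image(name): name is "side" or "top" or "wrist"; returns the picture (384x512x3 uint8, red, green, blue); there is no depth.
- ctrl.calibration(name): a dict with "fx", "fy", "cx", "cy" (pixels), "distortion" ([k1, k2, p1, p2, k3] as OpenCV has them; the pictures are not rectified), "rvec" (rotation vector, rad) and "tvec" (3), from world to camera coordinates, as OpenCV has them. Camera axes: x right, y down, z forward; pixel columns grow to the right and rows downward; lengths in m; the calibration is good to about 2 mm. A picture is of the moment at which its call begins: read the wrist's pose just before it. calibration takes no time and is no camera call; for the wrist camera it gives the pose at the moment of the call.
- ctrl.close_job(): hands the job in, once; it reports no verdict.
The state is a dict: "time": time; "joint_positions": joint angles; "qd": joint speeds; "joint_torque": joint torques, N m; "position": TCP position; "tool_rot": TCP orientation; "ft_force": force on the tool from outside, world axes, zero at the start; "torque": the same for the moment, N m; "grip_width": opening from 0.0 (shut) to 1.0 (fully open).
Only numpy, scipy, OpenCV 4.12 (cv2) and the standard library are available. Lean on these libraries where they do the work, as an engineer would, in place of code of your own. Each camera call takes 0.05 s, during which the arm holds its last target.

## Working session

There is one attempt and no reset: what is moved stays moved. The work goes in short steps, Python scripts to look and compute and a tool call to move; the robot and the scene stay as the last step left them, time stands still between calls to the robot, and variables do not carry over. Pictures are saved under pics/ and viewed, and the job is handed in when it is done.

Besides the shell and the picture viewer there is one more tool, called after "Call:" as name(argument=value, ...) on one line, values as JSON. servo_tool: Moves the arm, as the interface text tells. Its arguments: {"type":"object","properties":{"series":{"type":"array","items":{"type":"object","properties":{"travel":{"type":"array","items":{"type":"number"}},"angular":{"type":"array","items":{"type":"number"}}}}},"claw":{"type":"number"},"squeeze":{"type":"number"}},"required":["series"]}

```bash
ls && mkdir -p pics && python3 - <<'E'
from bench import ctrl
import cv2
s=ctrl.get_state()
for k,v in s.items(): print(k,v)
for n in("side","top","wrist"):
    c=ctrl.calibration(n); print(n,c)
    im=ctrl.get_image(n); cv2.imwrite(f"pics/{n}0.png",im[:,:,::-1])
print(ctrl.get_state()["time"])
E
```

```text
pics
time 0.0
joint_positions [-1.24190133  0.32183599 -0.07013133  1.45166926  0.02260421  1.37080007
 -0.05690739]
qd [ 1.53434650e-03 -2.13857090e-04  1.54285418e-03 -2.14123262e-04
 -1.57489986e-04  9.99967537e-05 -1.16706377e-03]
joint_torque [-4.90107723e-04 -4.91303194e+01 -4.04242957e-01 -3.12530065e+01
 -6.38939836e-02  4.38399380e-02  1.76873218e-04]
position [0.20110944 0.61754535 0.23245631]
tool_rot [-4.92300093e-01 -3.10256127e+00  3.00417384e-03]
ft_force [ 0.50852703  0.20756716 -0.7658725 ]
torque [-0.03488147 -0.01604864 -0.02775122]
grip_width 0.997996912765321
side {'fx': 452.78910274057984, 'fy': 452.78910274057984, 'cx': 253.32758745497253, 'cy': 185.86815996170031, 'distortion': array([-0.02762504,  0.        ,  0.        ,  0.        ,  0.        ]), 'rvec': array([ 2.35372763, -0.36889061,  0.15887585]), 'tvec': array([-0.56964048,  0.12849013,  1.42826175])}
top {'fx': 367.1622542134361, 'fy': 367.1622542134361, 'cx': 259.95062221849463, 'cy': 189.08109313688126, 'distortion': array([-0.08917612,  0.        ,  0.        ,  0.        ,  0.        ]), 'rvec': array([ 2.21611771, -2.16397731,  0.10051778]), 'tvec': array([-0.14936891,  0.56278132,  1.1895747 ])}
wrist {'fx': 316.9443689790888, 'fy': 316.9443689790888, 'cx': 255.52582799821582, 'cy': 193.44613865466832, 'distortion': array([0.00057915, 0.        , 0.        , 0.        , 0.        ]), 'rvec': array([-2.32839056, -1.69224971, -0.26167458]), 'tvec': array([-0.64836287, -0.03837838,  0.39165512])}
0.15
```

View pics/side0.png

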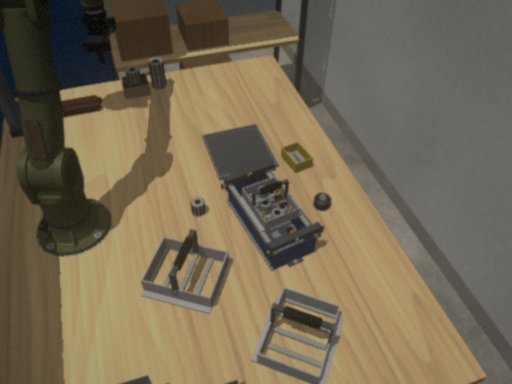

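View pics/top0.png

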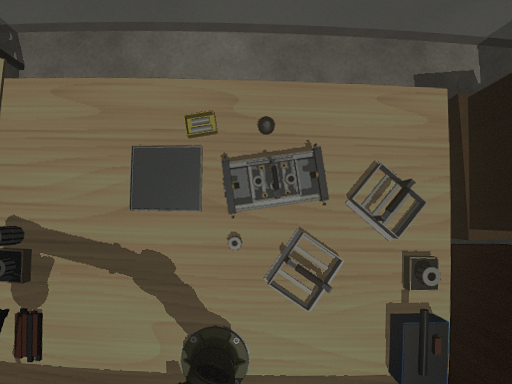

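View pics/wrist0.png

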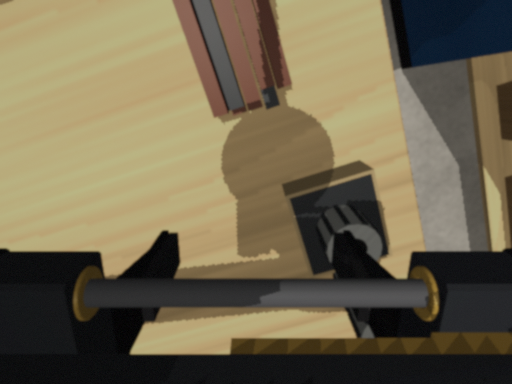

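The sieve is in the catch box at about top (275,180), with the drip tray to its left at (167,178). The bin is at (201,124), the centre at (266,125) and the reamer at (235,242). The two larger sieves lying around are decoys.

```bash
cat > h.py <<'E'
import numpy as np, cv2
from bench import ctrl
def cam(n):
    c=ctrl.calibration(n); K=np.array([[c['fx'],0,c['cx']],[0,c['fy'],c['cy']],[0,0,1.]])
    R=cv2.Rodrigues(np.array(c['rvec'],float))[0]
    return dict(K=K,D=np.array(c['distortion'],float),R=R,t=np.array(c['tvec'],float),rvec=np.array(c['rvec'],float))
def rays(c,px):
    u=cv2.undistortPoints(np.array(px,float).reshape(-1,1,2),c['K'],c['D']).reshape(-1,2)
    d=np.c_[u,np.ones(len(u))]@c['R']; o=-c['R'].T@c['t']
    return o,d
def onplane(c,px,z):
    o,d=rays(c,px); return o+d*((z-o[2])/d[:,2])[:,None]
def proj(c,P):
    return cv2.projectPoints(np.array(P,float).reshape(-1,1,3),c['rvec'],c['t'],c['K'],c['D'])[0].reshape(-1,2)
def tri(cs,pxs):
    A=np.zeros((3,3));b=np.zeros(3)
    for c,p in zip(cs,pxs):
        o,d=rays(c,[p]); d=d[0]/np.linalg.norm(d[0]); M=np.eye(3)-np.outer(d,d); A+=M;b+=M@o
    X=np.linalg.solve(A,b)
    return X,[proj(c,[X])[0]-p for c,p in zip(cs,pxs)]
E
python3 - <<'E'
import cv2
from h import *
t=cv2.imread('pics/top0.png');s=cv2.imread('pics/side0.png')
cv2.imwrite('pics/tc.png',cv2.resize(t[100:260,115:345],None,fx=3.4,fy=3.4,interpolation=cv2.INTER_CUBIC))
cv2.imwrite('pics/sc.png',cv2.resize(s[115:275,170:350],None,fx=3.6,fy=3.6,interpolation=cv2.INTER_CUBIC))
ct=cam('top')
for n,p,z in [('box',(275,180),.09),('tray',(167,178),.01),('bin',(201,124),.04),('cen',(266,125),.03),('ream',(235,242),.04),('sv1',(385,200),.02),('sv2',(303,270),.02)]:
    print(n,onplane(ct,[p],z)[0].round(3))
E
```

```text
box [ 0.591 -0.181  0.09 ]
tray [0.597 0.176 0.01 ]
bin [0.776 0.064 0.04 ]
cen [ 0.78  -0.151  0.03 ]
ream [ 0.392 -0.059  0.04 ]
sv1 [ 0.54  -0.556  0.02 ]
sv2 [ 0.304 -0.283  0.02 ]
```

View pics/tc.png

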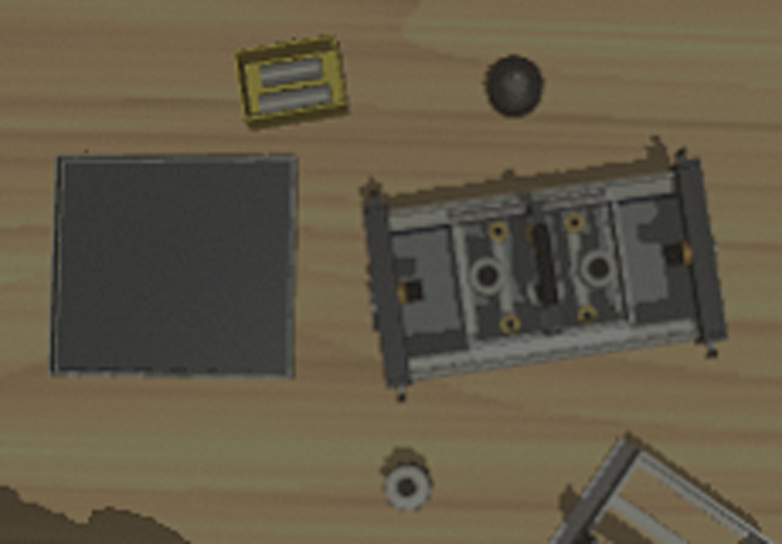

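View pics/sc.png

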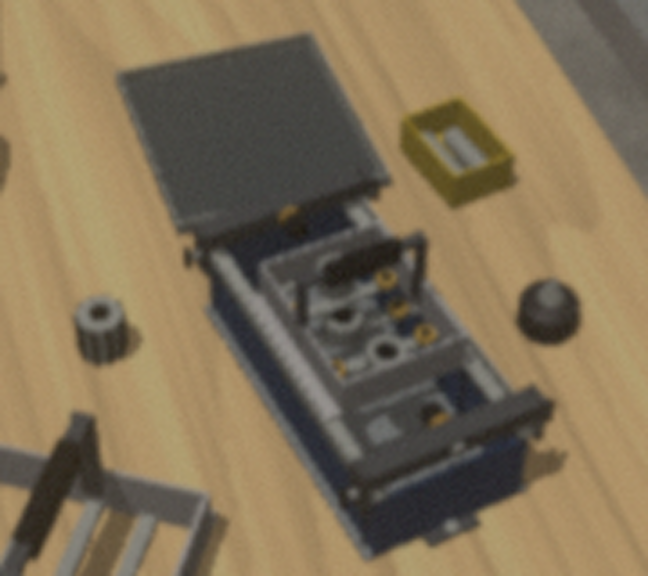

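The picture shows the box y axis turned about +0.13 rad. There are five nuts near top crop (498,232), (575,222), (510,323), (588,315) and under the grip, and two of the three bushes are visible. Next I'll work out the wrist camera's place and the move there.

```bash
python3 - <<'E'
from h import *
s=ctrl.get_state(); c=cam('wrist')
R=cv2.Rodrigues(np.array(s['tool_rot']))[0]; p=np.array(s['position'])
print("tool axes world (cols)\n",R.round(3)); o=-c['R'].T@c['t']
print('cam in tool',(R.T@(o-p)).round(4),'\ncam axes in tool (rows x,y,z)\n',(c['R']@R).round(3))
a=1.70; Rt=np.c_[[np.sin(a),-np.cos(a),0],[np.cos(a),np.sin(a),0],[0,0,-1]]; Rt[:,0]=np.cross(Rt[:,1],Rt[:,2])
print(Rt.round(3),'rel',cv2.Rodrigues(R.T@Rt)[0].ravel().round(3))
tgt=np.array([0.59,-.10,.33]); print('delta tool',(R.T@(tgt-p)).round(3))
E
```

```text
tool axes world (cols)
 [[-0.951  0.31  -0.   ]
 [ 0.31   0.951 -0.001]
 [-0.    -0.001 -1.   ]]
cam in tool [ 0.0833 -0.0007 -0.1509] 
cam axes in tool (rows x,y,z)
 [[ 0.001  1.     0.   ]
 [-0.952  0.001 -0.305]
 [-0.305 -0.     0.952]]
[[-0.992 -0.129  0.   ]
 [-0.129  0.992  0.   ]
 [-0.     0.    -1.   ]] rel [-0.001 -0.    -0.444]
delta tool [-0.592 -0.562 -0.096]
```

Call:
servo_tool(series=[{"travel": [0,0,-0.02],"angular": [0,0,-0.148]},{"travel": [0,0,-0.03],"angular": [0,0,-0.148]},{"travel": [0,0,-0.03],"angular": [0,0,-0.148]},{"travel": [-0.031,-0.036,-0.01],"angular": [0,0,0]},{"travel": [-0.031,-0.036,-0.01],"angular": [0,0,0]}], claw=0.087)

```text
time: 0.65
position: [0.2713, 0.5549, 0.3342]
tool_rot: [-0.21, 3.135, 0.001]
ft_force: [0.9, -0.2, -0.7]
grip_width: 0.997
```

Call:
servo_tool(series=[{"travel": [-0.031,-0.036,0]},{"travel": [-0.031,-0.036,0]},{"travel": [-0.031,-0.036,0]},{"travel": [-0.031,-0.036,0]},{"travel": [-0.031,-0.036,0]}])

```text
$.series[0]: bad value
```

Call:
servo_tool(series=[{"travel": [-0.007,-0.048,0]},{"travel": [-0.007,-0.048,0]},{"travel": [-0.007,-0.048,0]},{"travel": [-0.007,-0.048,0]},{"travel": [-0.007,-0.048,0]}])

```text
$.series[0]: bad value
```

Call:
servo_tool(series=[{"travel": [-0.007,-0.048,0]},{"travel": [-0.007,-0.048,0]},{"travel": [-0.007,-0.048,0]},{"travel": [-0.007,-0.048,0]},{"travel": [0,0,0]}])

```text
$.series[0]: bad value
```

Call:
servo_tool(series=[{"travel": [-0.031,-0.036,0],"angular": [0,0,0]},{"travel": [-0.031,-0.036,0],"angular": [0,0,0]},{"travel": [-0.031,-0.036,0],"angular": [0,0,0]},{"travel": [-0.031,-0.036,0],"angular": [0,0,0]},{"travel": [-0.031,-0.036,0],"angular": [0,0,0]}])

```text
time: 1.15
position: [0.45, 0.3945, 0.3334]
tool_rot: [0.203, -3.135, -0.0]
ft_force: [0.3, 0.3, -0.8]
grip_width: 1.0
```

Call:
servo_tool(series=[{"travel": [-0.007,-0.048,0],"angular": [0,0,0]},{"travel": [-0.007,-0.048,0],"angular": [0,0,0]},{"travel": [-0.007,-0.048,0],"angular": [0,0,0]},{"travel": [-0.007,-0.048,0],"angular": [0,0,0]},{"travel": [-0.007,-0.048,0],"angular": [0,0,0]}])

```text
time: 1.65
position: [0.5146, 0.1606, 0.3334]
tool_rot: [0.203, -3.135, -0.0]
ft_force: [0.9, -0.1, 0.3]
grip_width: 0.998
```

Call:
servo_tool(series=[{"travel": [-0.007,-0.048,0],"angular": [0,0,0]},{"travel": [-0.007,-0.048,0],"angular": [0,0,0]},{"travel": [-0.007,-0.048,0],"angular": [0,0,0]},{"travel": [-0.007,-0.048,0],"angular": [0,0,0]},{"travel": [0,0,0],"angular": [0,0,0]}])

```text
time: 2.15
position: [0.5673, -0.0336, 0.3335]
tool_rot: [-0.182, 3.136, -0.007]
ft_force: [-1.0, 0.5, 0.0]
grip_width: 1.002
```

```bash
cat > snap.py <<'E'
import sys,json
from h import *
tag=sys.argv[1]; name=sys.argv[2] if len(sys.argv)>2 else 'wrist'
s=ctrl.get_state(); c=cam(name); im=ctrl.get_image(name)[:,:,::-1].copy()
cv2.imwrite(f'pics/{tag}.png',im); np.savez(f'pics/{tag}.npz',**c)
R=cv2.Rodrigues(np.array(s['tool_rot']))[0]
print('t',s['time'],'p',np.round(s['position'],4),'yaw_y',round(float(np.arctan2(R[1,1],R[0,1])),4),'z',R[:,2].round(4),'q',np.round(s['joint_positions'],2),'f',np.round(s['ft_force'],1))
cv2.imwrite(f'pics/{tag}_x.png',cv2.convertScaleAbs(cv2.resize(im,None,fx=1.5,fy=1.5,interpolation=cv2.INTER_CUBIC),alpha=1.5))
E
python3 snap.py w1
```

```text
t 2.15 p [ 0.5673 -0.0336  0.3335] yaw_y 1.687 z [ 3.0e-04 -4.7e-03 -1.0e+00] q [-0.38  0.12  0.43  1.51 -0.04  1.52  1.74] f [-1.   0.5  0. ]
```

Call:
servo_tool(series=[{"travel": [0.019,-0.045,0],"angular": [0,0,0]},{"travel": [0.019,-0.045,0],"angular": [0,0,0]},{"travel": [0.019,-0.045,0],"angular": [0,0,0]},{"travel": [0,0,0],"angular": [0,0,0]}])

```text
time: 2.6
position: [0.5251, -0.1726, 0.3342]
tool_rot: [0.186, -3.136, 0.005]
ft_force: [1.1, -0.6, 0.2]
grip_width: 1.001
```

```bash
python3 snap.py w2
```

```text
t 2.6 p [ 0.5251 -0.1726  0.3342] yaw_y 1.6892 z [-0.     -0.0029 -1.    ] q [-0.23  0.08  0.54  1.55 -0.04  1.52  2.  ] f [ 1.1 -0.6  0.2]
```

View pics/w1_x.png

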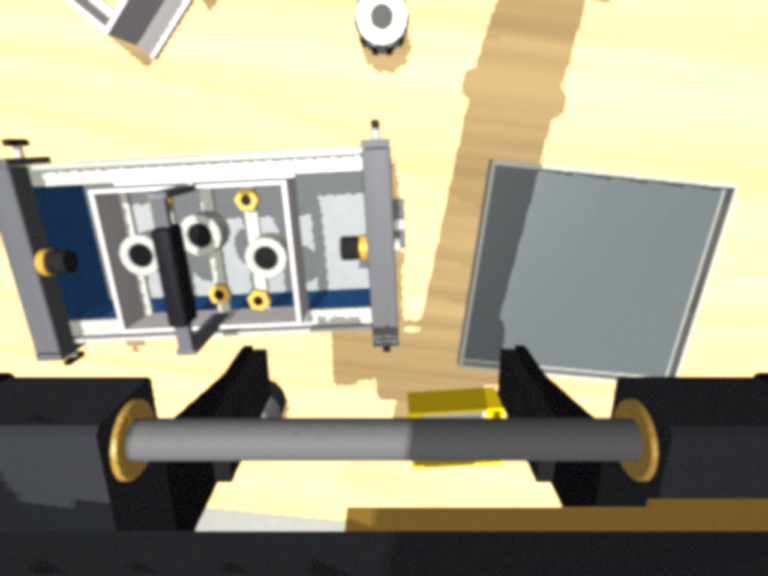

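View pics/w2_x.png

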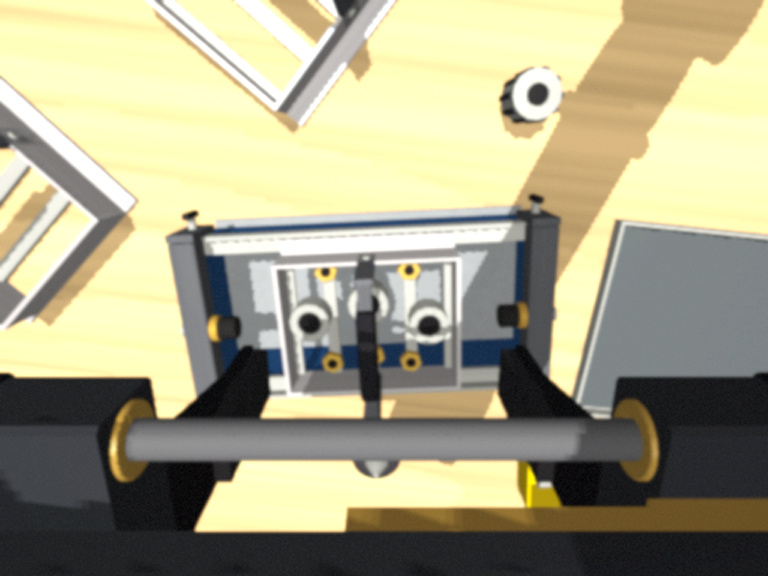

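Both wrist views show the whole sieve, five nuts on the bars, three bushes and both bumpers, with gaps visible. Zooming in for pixel picking.

```bash
python3 - <<'E'
import cv2
for n,(x0,y0,x1,y1) in {'w1':(0,70,280,250),'w2':(105,125,385,275)}.items():
    im=cv2.imread(f'pics/{n}.png')[y0:y1,x0:x1]
    im=cv2.convertScaleAbs(cv2.resize(im,None,fx=2.8,fy=2.8,interpolation=cv2.INTER_CUBIC),alpha=1.6)
    for k in range(0,x1-x0,20): cv2.putText(im,str(x0+k),(int(k*2.8),8),0,.3,(0,0,255),1); cv2.line(im,(int(k*2.8),10),(int(k*2.8),16),(0,0,255),1)
    for k in range(0,y1-y0,20): cv2.putText(im,str(y0+k),(0,int(k*2.8)+4),0,.3,(0,0,255),1)
    cv2.imwrite(f'pics/{n}_c.png',im)
E
```

```text
(no output)
```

View pics/w1_c.png

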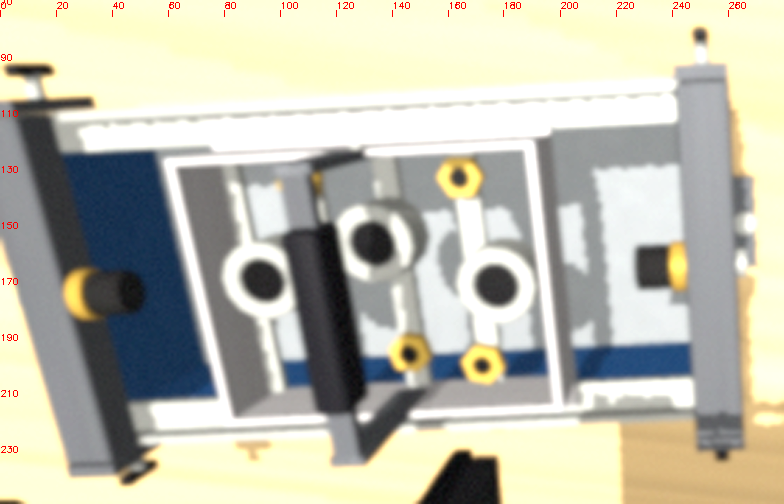

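View pics/w2_c.png

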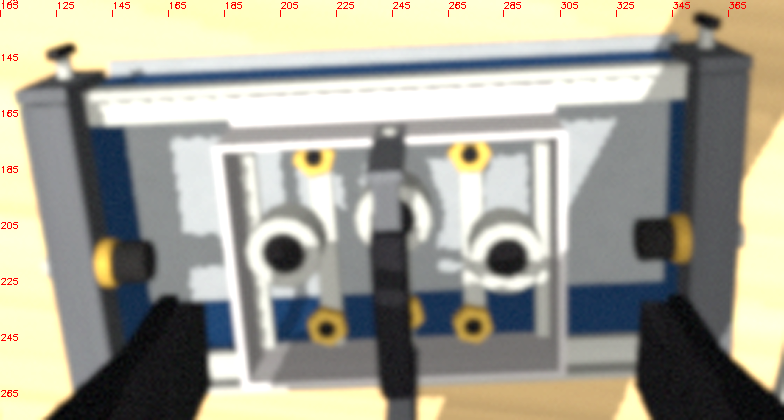

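```bash
cat > cc.py <<'E'
from h import *
def ld(n):
    d=np.load(f'pics/{n}.npz'); return {k:d[k] for k in d}
E
python3 - <<'E'
from cc import *
c=[ld('w1'),ld('w2')]
P1=np.array([[165,160],[537,142],[562,405],[232,418],[130,290],[640,267]])/2.8+[0,70]
P2=np.array([[213,147],[566,131],[564,374],[250,386],[152,261],[637,240]])/2.8+[105,125]
X=[]
for n,a,b in zip(['TL -x-y','TR -x+y','BR +x+y','BL +x-y','bumpR','bumpL'],P1,P2):
    x,r=tri(c,[a,b]); X.append(x); print(n,x.round(4),np.round(r,1).tolist(),'plane.125 w1',onplane(c[0],[a],.125)[0].round(4),'w2',onplane(c[1],[b],.125)[0].round(4))
X=np.array(X);print('centre',X[:4].mean(0).round(4))
for i,j in((0,1),(3,2)): d=X[j]-X[i];print('yaw of y',np.arctan2(d[1],d[0]).round(4),np.linalg.norm(d).round(4))
for i,j in((0,3),(1,2)): d=X[j]-X[i];print('yaw of x',np.arctan2(d[1],d[0]).round(4),np.linalg.norm(d).round(4))
d=X[5]-X[4];print('bumper axis',np.arctan2(d[1],d[0]).round(4),np.linalg.norm(d).round(4))
E
```

```text
TL -x-y [ 0.5473 -0.2598  0.1249] [[-0.0, 0.1], [0.0, -0.1]] plane.125 w1 [ 0.5472 -0.2597  0.125 ] w2 [ 0.5474 -0.2598  0.125 ]
TR -x+y [ 0.5235 -0.1131  0.1208] [[-0.1, 0.3], [0.1, -0.3]] plane.125 w1 [ 0.5227 -0.1122  0.125 ] w2 [ 0.5229 -0.114   0.125 ]
BR +x+y [ 0.6344 -0.0956  0.1245] [[-0.3, 0.7], [0.3, -0.7]] plane.125 w1 [ 0.6333 -0.0952  0.125 ] w2 [ 0.6352 -0.0958  0.125 ]
BL +x-y [ 0.6555 -0.2367  0.1288] [[-0.3, 0.6], [0.2, -0.5]] plane.125 w1 [ 0.6566 -0.2384  0.125 ] w2 [ 0.6586 -0.2375  0.125 ]
bumpR [ 0.6084 -0.2878  0.1103] [[-0.1, 0.2], [0.1, -0.2]] plane.125 w1 [ 0.6032 -0.2781  0.125 ] w2 [ 0.6021 -0.2838  0.125 ]
bumpL [ 0.574  -0.0687  0.1031] [[-0.2, 0.5], [0.2, -0.4]] plane.125 w1 [ 0.5683 -0.0671  0.125 ] w2 [ 0.567  -0.0754  0.125 ]
centre [ 0.5902 -0.1763  0.1248]
yaw of y 1.7319 0.1486
yaw of y 1.719 0.1428
yaw of x 0.21 0.1107
yaw of x 0.157 0.1124
bumper axis 1.7263 0.2219
```

```bash
python3 - <<'E'
from cc import *
for n,(x0,y0,x1,y1) in {'w1':(0,90,262,240),'w2':(105,130,385,265)}.items():
    c=ld(n); g=cv2.cvtColor(cv2.imread(f'pics/{n}.png'),6)
    L=cv2.createLineSegmentDetector().detect(g)[0].reshape(-1,4)
    for l in L:
        if not(x0<=min(l[0],l[2]) and max(l[0],l[2])<=x1 and y0<=min(l[1],l[3]) and max(l[1],l[3])<=y1): continue
        if np.hypot(l[2]-l[0],l[3]-l[1])<45: continue
        P=onplane(c,[l[:2],l[2:]],.1); d=P[1]-P[0]; a=np.arctan2(d[1],d[0])%np.pi
        print(n,l.round(0),'len',np.linalg.norm(d).round(3),'yaw',a.round(4), 'as y' if abs(a-1.72)<.2 else 'as x %.4f'%(a+np.pi/2))
E
```

```text
w1 [ 22. 125.  73. 121.] len 0.062 yaw 1.7517 as y
w1 [119. 147. 131. 205.] len 0.076 yaw 0.1905 as x 1.7613
w1 [187. 124. 197. 212.] len 0.112 yaw 0.1655 as x 1.7363
w1 [ 56. 125.  76. 210.] len 0.109 yaw 0.1715 as x 1.7423
w1 [201. 214. 191. 119.] len 0.121 yaw 0.1664 as x 1.7372
w1 [ 83. 218.  63. 130.] len 0.113 yaw 0.1658 as x 1.7366
w1 [132. 126. 186. 123.] len 0.065 yaw 1.7374 as y
w1 [196. 213. 149. 215.] len 0.061 yaw 1.7356 as y
w1 [104. 124.  59. 126.] len 0.054 yaw 1.7159 as y
w1 [ 25. 240.   0. 156.] len 0.114 yaw 0.1618 as x 1.7326
w1 [204. 219. 148. 223.] len 0.075 yaw 1.7676 as y
w1 [237. 105.  29. 115.] len 0.246 yaw 1.7372 as y
w1 [ 57. 222. 113. 221.] len 0.075 yaw 1.7224 as y
w1 [114. 224.  52. 226.] len 0.083 yaw 1.7338 as y
w1 [ 68. 110. 237. 101.] len 0.199 yaw 1.7374 as y
w1 [212. 130. 219. 191.] len 0.076 yaw 0.18 as x 1.7508
w1 [ 40. 236.  25. 183.] len 0.074 yaw 0.1717 as x 1.7425
w1 [ 21. 170.   4. 108.] len 0.075 yaw 0.165 as x 1.7358
w1 [187. 120. 133. 122.] len 0.064 yaw 1.7327 as y
w1 [ 67. 105. 158. 100.] len 0.108 yaw 1.7401 as y
w1 [123. 213. 112. 154.] len 0.077 yaw 0.171 as x 1.7418
w2 [137. 170. 184. 167.] len 0.06 yaw 1.7497 as y
w2 [131. 151. 342. 141.] len 0.257 yaw 1.7368 as y
w2 [194. 259. 184. 181.] len 0.112 yaw 0.1668 as x 1.7376
w2 [348. 147. 137. 157.] len 0.259 yaw 1.7379 as y
w2 [188. 170. 301. 165.] len 0.14 yaw 1.7362 as y
w2 [130. 262. 110. 158.] len 0.145 yaw 0.1661 as x 1.7369
w2 [305. 170. 251. 173.] len 0.067 yaw 1.7345 as y
w2 [236. 174. 167. 175.] len 0.086 yaw 1.7011 as y
w2 [137. 214. 127. 156.] len 0.077 yaw 0.1621 as x 1.7329
w2 [302. 155. 183. 161.] len 0.146 yaw 1.7358 as y
w2 [303. 257. 257. 259.] len 0.063 yaw 1.736 as y
w2 [355. 147. 352. 201.] len 0.069 yaw 0.1631 as x 1.7339
```

```bash
python3 - <<'E'
from cc import *
im=cv2.imread('pics/w1.png')[95:265,295:500]
im=cv2.convertScaleAbs(cv2.resize(im,None,fx=3.5,fy=3.5,interpolation=cv2.INTER_CUBIC),alpha=1.5)
cv2.imwrite('pics/w1t.png',im)
psi=.1665; uy=np.array([-np.sin(psi),np.cos(psi)]); ux=np.array([np.cos(psi),np.sin(psi)])
for n,Ls in {'w1':[[187,124,197,212],[201,214,191,119],[56,125,76,210],[83,218,63,130],[132,126,186,123],[187,120,133,122],[196,213,149,215]],'w2':[[194,259,184,181],[305,170,251,173],[303,257,257,259]]}.items():
    c=ld(n)
    for l in Ls:
        P=onplane(c,[l[:2],l[2:]],.125)[:,:2]-[.5902,-.1763]; print(n,l,'x',(P@ux).round(4),'y',(P@uy).round(4))
E
```

```text
w1 [187, 124, 197, 212] x [-0.0526  0.0523] y [0.0686 0.0687]
w1 [201, 214, 191, 119] x [ 0.0551 -0.0578] y [0.0733 0.0737]
w1 [56, 125, 76, 210] x [-0.0587  0.0427] y [-0.0778 -0.0779]
w1 [83, 218, 63, 130] x [ 0.0535 -0.0529] y [-0.0717 -0.0713]
w1 [132, 126, 186, 123] x [-0.0535 -0.0538] y [0.007  0.0676]
w1 [187, 120, 133, 122] x [-0.057  -0.0578] y [0.0691 0.0088]
w1 [196, 213, 149, 215] x [0.0536 0.0534] y [0.0673 0.0098]
w2 [194, 259, 184, 181] x [ 0.0518 -0.0517] y [-0.0715 -0.0723]
w2 [305, 170, 251, 173] x [-0.0583 -0.0577] y [0.0701 0.0071]
w2 [303, 257, 257, 259] x [0.0552 0.0554] y [0.0675 0.0089]
```

View pics/w1t.png

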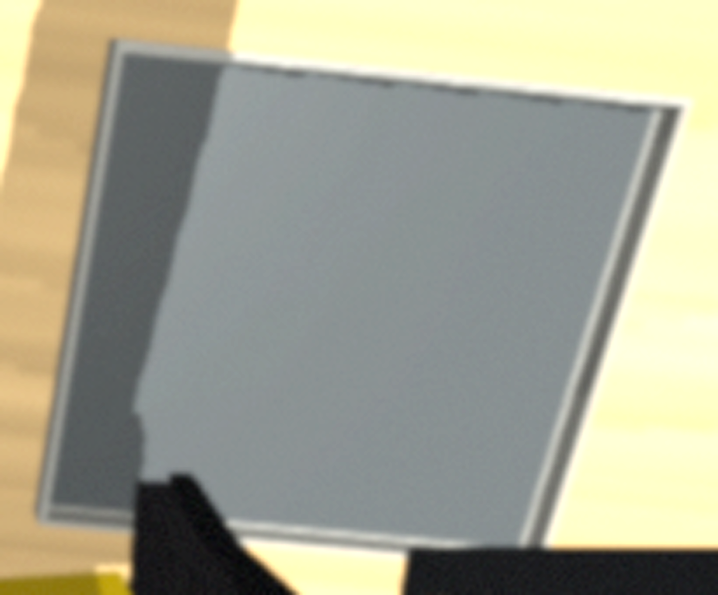

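```bash
python3 - <<'E'
from cc import *
c=ld('w1'); P=np.array([[113,42],[685,103],[543,548],[40,519]])/3.5+[295,95]
X=onplane(c,P,.016); print(X.round(4)); print('c',X.mean(0).round(4))
for i,j in((0,1),(1,2),(2,3),(3,0)):
    d=X[j]-X[i]; print(np.linalg.norm(d).round(4),np.arctan2(d[1],d[0]).round(3))
top=cv2.imread('pics/top0.png'); ct=cam('top')
Pt=np.array([[58,157],[297,156],[294,377],[52,375]])/3.4+[115,100]
Y=onplane(ct,Pt,.016); print(Y.round(4),'c',Y.mean(0).round(4))
# sieve check in top: wall-top corners
s=ctrl.get_state()
R=cv2.Rodrigues(np.array(s['tool_rot']))[0]; print(R.round(4))
a=1.737; Rt=np.zeros((3,3)); Rt[:,1]=[np.cos(a),np.sin(a),0]; Rt[:,2]=[0,0,-1]; Rt[:,0]=np.cross(Rt[:,1],Rt[:,2])
print('rel rot',cv2.Rodrigues(R.T@Rt)[0].ravel().round(4))
d=np.array([.590,-.177,.33])-s['position']; print('delta in target axes',(Rt.T@d).round(4))
E
```

```text
[[0.4926 0.0578 0.016 ]
 [0.4891 0.2964 0.016 ]
 [0.6948 0.3002 0.016 ]
 [0.7081 0.0638 0.016 ]]
c [0.5962 0.1796 0.016 ]
0.2386 1.586
0.2058 0.018
0.2368 -1.515
0.2156 -3.114
[[0.7012 0.2984 0.016 ]
 [0.7071 0.0604 0.016 ]
 [0.4897 0.0555 0.016 ]
 [0.4854 0.2932 0.016 ]] c [0.5959 0.1769 0.016 ]
[[-9.924e-01 -1.231e-01  5.000e-04]
 [-1.231e-01  9.924e-01 -0.000e+00]
 [-5.000e-04 -1.000e-04 -1.000e+00]]
rel rot [-0.0001  0.0005 -0.0428]
delta in target axes [-0.061  -0.0192  0.0039]
```

```bash
python3 - <<'E'
from cc import *
c=[ld('w1'),ld('w2')]
for a,b in [((310,229),(389,233)),((340,410),(398,397))]:
    a=np.array(a)/2.8+[0,70]; b=np.array(b)/2.8+[105,125]
    x,r=tri(c,[a,b]); print(x.round(4),np.round(r,1).tolist())
E
```

```text
[ 0.5583 -0.1822  0.172 ] [[-0.4, 0.8], [0.3, -0.8]]
[ 0.6255 -0.1712  0.1748] [[-0.4, 0.8], [0.3, -0.8]]
```

Call:
servo_tool(series=[{"travel": [0,0,0],"angular": [0,-0.0005,-0.043]},{"travel": [-0.031,-0.01,0.02],"angular": [0,0,0]},{"travel": [-0.03,-0.009,0.02],"angular": [0,0,0]},{"travel": [0,0,0],"angular": [0,0,0]},{"travel": [0,0,0],"angular": [0,0,0]}], claw=0.06)

```text
time: 3.15
position: [0.5916, -0.171, 0.2921]
tool_rot: [0.275, -3.127, -0.002]
ft_force: [-0.4, 0.1, 1.2]
grip_width: 0.71
```

```bash
python3 snap.py w3
```

```text
t 3.15 p [ 0.5916 -0.171   0.2921] yaw_y 1.7464 z [-2.8e-03  8.0e-04 -1.0e+00] q [-0.2   0.25  0.54  1.47 -0.13  1.47  2.08] f [-0.4  0.1  1.2]
```

View pics/w3_x.png

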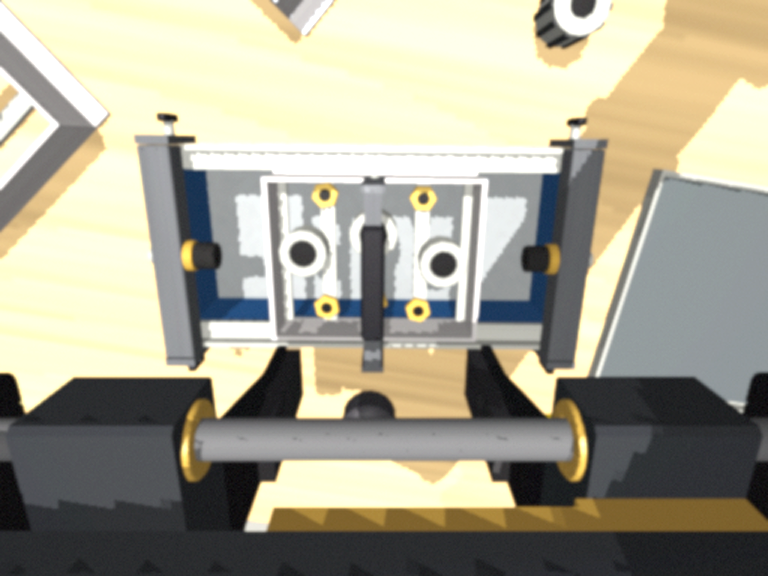

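```bash
python3 - <<'E'
from cc import *
c=ld('w3'); g=cv2.cvtColor(cv2.imread('pics/w3.png'),6)
print('cam x axis world yaw',np.arctan2(c['R'][0,1],c['R'][0,0]).round(4), c['R'].round(4))
for n in('w1','w2'): d=ld(n);print(n,np.arctan2(d['R'][0,1],d['R'][0,0]).round(4))
L=cv2.createLineSegmentDetector().detect(g)[0].reshape(-1,4)
for l in L:
    if not(80<=min(l[0],l[2]) and max(l[0],l[2])<=410 and 85<=min(l[1],l[3]) and max(l[1],l[3])<=232): continue
    if np.hypot(l[2]-l[0],l[3]-l[1])<60: continue
    P=onplane(c,[l[:2],l[2:]],.1); d=P[1]-P[0]; a=np.arctan2(d[1],d[0])%np.pi
    print(l.round(0),'len',np.linalg.norm(d).round(3),'yaw',a.round(4), 'as y' if abs(a-1.72)<.2 else 'as x %.4f'%(a+np.pi/2))
E
```

```text
cam x axis world yaw 1.7469 [[-1.752e-01  9.845e-01  5.000e-04]
 [ 9.386e-01  1.669e-01  3.019e-01]
 [ 2.971e-01  5.340e-02 -9.533e-01]]
w1 1.6876
w2 1.6899
[184. 224. 178. 122.] len 0.118 yaw 0.1655 as x 1.7363
[254. 115. 316. 116.] len 0.065 yaw 1.7344 as y
[321. 123. 313. 223.] len 0.115 yaw 0.1653 as x 1.7361
[258. 122. 318. 122.] len 0.064 yaw 1.7388 as y
[309. 212. 315. 126.] len 0.098 yaw 0.1672 as x 1.7380
[238. 118. 174. 117.] len 0.067 yaw 1.7267 as y
[323. 119. 259. 119.] len 0.067 yaw 1.7437 as y
[225. 196. 223. 136.] len 0.068 yaw 0.1778 as x 1.7486
[326. 105. 151. 103.] len 0.182 yaw 1.7358 as y
[404.  94. 393. 169.] len 0.079 yaw 0.1637 as x 1.7345
[123.  99. 372. 102.] len 0.258 yaw 1.737 as y
[120. 165. 111.  92.] len 0.078 yaw 0.1641 as x 1.7349
[133.  94. 196.  94.] len 0.065 yaw 1.7374 as y
[291.  98. 207.  97.] len 0.087 yaw 1.7305 as y
```

Call:
servo_tool(series=[{"travel": [0.002,-0.0055,0],"angular": [0,-0.003,0.009]},{"travel": [0,0,0.04],"angular": [0,0,0]},{"travel": [0,0,0.03],"angular": [0,0,0]},{"travel": [0,0,0],"angular": [0,0,0]},{"travel": [0,0,0],"angular": [0,0,0]}])

```text
time: 3.7
position: [0.5905, -0.1796, 0.2252]
tool_rot: [-0.255, 3.126, 0.001]
ft_force: [0.5, -0.8, 0.6]
grip_width: 0.691
```

```bash
cat > rel.py <<'E'
import sys
from h import *
s=ctrl.get_state(); R=cv2.Rodrigues(np.array(s['tool_rot']))[0]; p=np.array(s['position'])
a=1.737; Rt=np.zeros((3,3)); Rt[:,1]=[np.cos(a),np.sin(a),0]; Rt[:,2]=[0,0,-1]; Rt[:,0]=np.cross(Rt[:,1],Rt[:,2])
C=np.array([.590,-.177,.161])
print('t',round(s['time'],2),'rel rot',cv2.Rodrigues(R.T@Rt)[0].ravel().round(4),'TCP off sieve start (box x,y,z)',((p-C)@np.c_[-Rt[:,0],Rt[:,1],-Rt[:,2]]).round(4),'f box',(np.array(s['ft_force'])@np.c_[-Rt[:,0],Rt[:,1],-Rt[:,2]]).round(1),'torque',np.round(s['torque'],2),'w',round(s['grip_width'],3))
E
python3 rel.py
```

```text
t 3.7 rel rot [-0.      0.0051 -0.0035] TCP off sieve start (box x,y,z) [ 0.     -0.0026  0.0642] f box [ 0.3 -0.9  0.6] torque [0.   0.02 0.05] w 0.691
```

Call:
servo_tool(series=[{"travel": [0,0.0025,0.03],"angular": [0,0.003,-0.002]},{"travel": [0,0,0.025],"angular": [0,0,0]},{"travel": [0,0,0.008],"angular": [0,0,0]},{"travel": [0,0,0],"angular": [0,0,0]}])

```text
time: 4.1
position: [0.5905, -0.177, 0.1616]
tool_rot: [-0.259, 3.13, -0.0]
ft_force: [0.2, 0.7, -0.3]
grip_width: 0.694
```

```bash
python3 rel.py && python3 snap.py w4
```

```text
t 4.1 rel rot [-0.0002  0.0013 -0.0011] TCP off sieve start (box x,y,z) [ 0.0005 -0.0001  0.0006] f box [ 0.3  0.7 -0.3] torque [ 0.06  0.02 -0.03] w 0.694
t 4.1 p [ 0.5905 -0.177   0.1616] yaw_y 1.7359 z [ 0.0013  0.     -1.    ] q [-0.18  0.32  0.52  1.65 -0.17  1.22  2.11] f [ 0.2  0.7 -0.3]
```

View pics/w4_x.png

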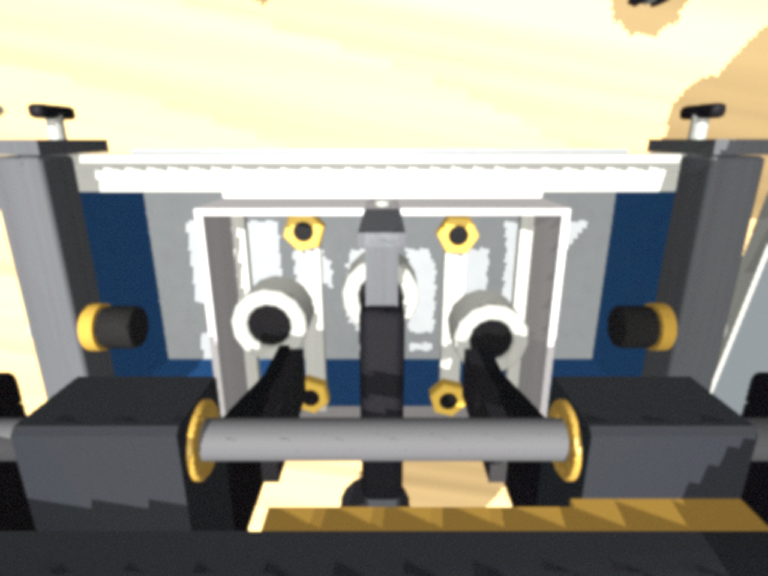

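The grip sits centred between the open fingers, with the bar at (382,350) and the fingers at (285,..) and (485,..). Closing now.

Call:
servo_tool(series=[{"travel": [0,0,0],"angular": [0,0,0]},{"travel": [0,0,0],"angular": [0,0,0]},{"travel": [0,0,0],"angular": [0,0,0]},{"travel": [0,0,0],"angular": [0,0,0]},{"travel": [0,0,0],"angular": [0,0,0]}], claw=0.0, squeeze=45)

```text
time: 4.65
position: [0.5903, -0.1769, 0.1608]
tool_rot: [-0.259, 3.13, 0.0]
ft_force: [-0.1, -0.1, 1.1]
grip_width: 0.318
```

```bash
python3 rel.py
```

```text
t 4.65 rel rot [-0.      0.0008 -0.001 ] TCP off sieve start (box x,y,z) [ 0.0003  0.     -0.0002] f box [-0.1 -0.1  1.1] torque [0.02 0.05 0.04] w 0.318
```

Call:
servo_tool(series=[{"travel": [0,0,0],"angular": [0,0,0]},{"travel": [0,0,0],"angular": [0,0,0]},{"travel": [0,0,0],"angular": [0,0,0]}])

```text
time: 4.95
position: [0.5903, -0.177, 0.1606]
tool_rot: [-0.259, 3.13, -0.0]
ft_force: [0.1, -1.1, 0.6]
grip_width: 0.155
```

```bash
python3 rel.py
```

```text
t 4.95 rel rot [-0.0001  0.0005 -0.0011] TCP off sieve start (box x,y,z) [ 0.0003 -0.     -0.0004] f box [-0.  -1.1  0.6] torque [ 0.01 -0.02  0.02] w 0.155
```

Call:
servo_tool(series=[{"travel": [0,0,-0.0005],"angular": [0,0,0]},{"travel": [0,0,0],"angular": [0,0,0]},{"travel": [0,0,0],"angular": [0,0,0]}])

```text
time: 5.25
position: [0.59, -0.1768, 0.1606]
tool_rot: [0.259, -3.131, -0.0]
ft_force: [0.5, -0.3, -3.7]
grip_width: 0.154
```

```bash
python3 rel.py
```

```text
t 5.25 rel rot [ 0.0002 -0.0003 -0.001 ] TCP off sieve start (box x,y,z) [ 0.      0.0002 -0.0004] f box [ 0.4 -0.4 -3.7] torque [-0.06 -0.12 -0.  ] w 0.154
```

Call:
servo_tool(series=[{"travel": [0,0.006,0],"angular": [0,0,0]},{"travel": [0,0.008,0],"angular": [0,0,0]},{"travel": [0,0.008,0],"angular": [0,0,0]},{"travel": [0,0.004,0],"angular": [0,0,0]},{"travel": [0,0,0],"angular": [0,0,0]}])

```text
time: 5.75
position: [0.5857, -0.1493, 0.1607]
tool_rot: [0.263, -3.13, -0.002]
ft_force: [-0.7, -0.8, -7.4]
grip_width: 0.156
```

```bash
python3 rel.py
```

```text
t 5.75 rel rot [ 0.0014 -0.0002  0.0013] TCP off sieve start (box x,y,z) [ 0.0004  0.028  -0.0003] f box [-0.9 -0.6 -7.4] torque [-0.02 -0.04 -0.05] w 0.156
```

Call:
servo_tool(series=[{"travel": [0,0.004,0],"angular": [0,0,0]},{"travel": [0,0,0],"angular": [0,0,0]},{"travel": [0,0,0],"angular": [0,0,0]}])

```text
time: 6.05
position: [0.5851, -0.1473, 0.1608]
tool_rot: [-0.259, 3.131, 0.0]
ft_force: [0.3, -0.3, -7.7]
grip_width: 0.153
```

```bash
python3 rel.py
```

```text
t 6.05 rel rot [ 0.0001  0.0001 -0.0011] TCP off sieve start (box x,y,z) [ 0.0001  0.0301 -0.0002] f box [ 0.2 -0.3 -7.7] torque [-0.    0.04  0.04] w 0.153
```

Call:
servo_tool(series=[{"travel": [0,0.003,0],"angular": [0,0,0]},{"travel": [0,0,0],"angular": [0,0,0]},{"travel": [0,0,0],"angular": [0,0,0]}])

```text
time: 6.35
position: [0.5848, -0.1442, 0.161]
tool_rot: [-0.259, 3.13, 0.0]
ft_force: [1.5, 0.4, -7.3]
grip_width: 0.156
```

```bash
python3 rel.py
```

```text
t 6.35 rel rot [ 0.0001  0.0005 -0.0008] TCP off sieve start (box x,y,z) [0.0003 0.0332 0.    ] f box [ 1.6  0.2 -7.3] torque [ 0.   -0.02 -0.03] w 0.156
```

Call:
servo_tool(series=[{"travel": [0,0.003,0],"angular": [0,0,0]},{"travel": [0,0,0],"angular": [0,0,0]},{"travel": [0,0,0],"angular": [0,0,0]}])

```text
time: 6.65
position: [0.5844, -0.142, 0.1612]
tool_rot: [-0.259, 3.13, -0.001]
ft_force: [0.5, -2.3, -6.6]
grip_width: 0.153
```

```bash
python3 rel.py
```

```text
t 6.65 rel rot [-0.0008  0.0007 -0.0013] TCP off sieve start (box x,y,z) [0.0002 0.0355 0.0002] f box [ 0.1 -2.4 -6.6] torque [-0.39 -0.02 -0.01] w 0.153
```

Call:
servo_tool(series=[{"travel": [0,0.002,0],"angular": [0,0,0]},{"travel": [0,0,0],"angular": [0,0,0]},{"travel": [0,0,0],"angular": [0,0,0]}])

```text
time: 6.95
position: [0.5841, -0.1402, 0.1613]
tool_rot: [-0.258, 3.13, -0.002]
ft_force: [0.4, -3.4, -6.0]
grip_width: 0.156
```

```bash
python3 rel.py
```

```text
t 6.95 rel rot [-0.0011  0.0009 -0.0015] TCP off sieve start (box x,y,z) [0.0003 0.0372 0.0003] f box [-0.1 -3.4 -6. ] torque [-0.82 -0.08  0.01] w 0.156
```

Call:
servo_tool(series=[{"travel": [0,0.002,0],"angular": [0,0,0]},{"travel": [0,0,0],"angular": [0,0,0]},{"travel": [0,0,0],"angular": [0,0,0]}])

```text
time: 7.25
position: [0.5838, -0.1385, 0.1615]
tool_rot: [-0.258, 3.13, -0.002]
ft_force: [0.0, -4.8, -5.4]
grip_width: 0.157
```

```bash
python3 rel.py
```

```text
t 7.25 rel rot [-0.0016  0.0011 -0.0016] TCP off sieve start (box x,y,z) [0.0003 0.039  0.0005] f box [-0.8 -4.8 -5.4] torque [-1.28 -0.1   0.01] w 0.157
```

Call:
servo_tool(series=[{"travel": [0,-0.02,0],"angular": [0,0,0]},{"travel": [0,-0.03,0],"angular": [0,0,0]},{"travel": [0,-0.018,0],"angular": [0,0,0]},{"travel": [0,0,0],"angular": [0,0,0]}])

```text
time: 7.65
position: [0.5945, -0.207, 0.161]
tool_rot: [-0.253, 3.131, -0.001]
ft_force: [0.5, -1.3, -6.2]
grip_width: 0.158
```

```bash
python3 rel.py
```

```text
t 7.65 rel rot [-0.0006  0.0003 -0.0048] TCP off sieve start (box x,y,z) [-0.0005 -0.0304  0.    ] f box [ 0.3 -1.4 -6.2] torque [-0.09  0.1   0.  ] w 0.158
```

Call:
servo_tool(series=[{"travel": [0,-0.005,0],"angular": [0,0,0]},{"travel": [0,0,0],"angular": [0,0,0]},{"travel": [0,0,0],"angular": [0,0,0]}])

```text
time: 7.95
position: [0.5958, -0.2078, 0.1608]
tool_rot: [-0.262, 3.13, 0.003]
ft_force: [-0.3, 0.8, -5.7]
grip_width: 0.152
```

```bash
python3 rel.py && python3 snap.py w5
```

```text
t 7.95 rel rot [0.0016 0.0004 0.0006] TCP off sieve start (box x,y,z) [ 0.0007 -0.0313 -0.0002] f box [-0.2  0.8 -5.7] torque [ 0.05 -0.02  0.02] w 0.152
t 7.95 p [ 0.5958 -0.2078  0.1608] yaw_y 1.7376 z [ 1.0e-04  1.6e-03 -1.0e+00] q [-0.13  0.35  0.54  1.61 -0.19  1.23  2.17] f [-0.3  0.8 -5.7]
```

View pics/w5_x.png

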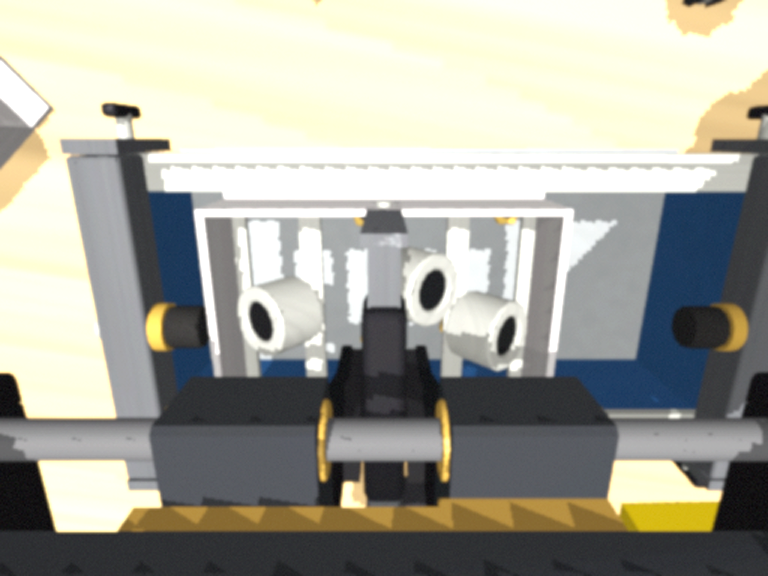

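The bushes have tipped onto the slot edges at (280,315), (430,285) and (485,330), and the nuts have left their bars. Still no contact on the right, so I'll keep feeling for that bumper.

Call:
servo_tool(series=[{"travel": [0,-0.004,0],"angular": [0,0,0]},{"travel": [0,0,0],"angular": [0,0,0]},{"travel": [0,0,0],"angular": [0,0,0]}])

```text
time: 8.3
position: [0.5963, -0.2135, 0.1611]
tool_rot: [-0.259, 3.13, 0.0]
ft_force: [-0.4, -0.2, -7.2]
grip_width: 0.159
```

```bash
python3 rel.py
```

```text
t 8.3 rel rot [ 0.0001  0.0006 -0.0013] TCP off sieve start (box x,y,z) [ 0.0002 -0.037   0.0001] f box [-0.5 -0.1 -7.2] torque [ 0.02  0.02 -0.04] w 0.159
```

Call:
servo_tool(series=[{"travel": [0,-0.003,0],"angular": [0,0,0]},{"travel": [0,0,0],"angular": [0,0,0]},{"travel": [0,0,0],"angular": [0,0,0]}])

```text
time: 8.6
position: [0.5968, -0.2165, 0.1611]
tool_rot: [-0.259, 3.13, 0.0]
ft_force: [0.2, -0.7, -5.7]
grip_width: 0.157
```

```bash
python3 rel.py
```

```text
t 8.6 rel rot [ 0.0001  0.0005 -0.0013] TCP off sieve start (box x,y,z) [ 0.0002 -0.04    0.0001] f box [ 0.1 -0.7 -5.7] torque [ 0.06  0.   -0.04] w 0.157
```

Call:
servo_tool(series=[{"travel": [0,-0.003,0],"angular": [0,0,0]},{"travel": [0,0,0],"angular": [0,0,0]},{"travel": [0,0,0],"angular": [0,0,0]}])

```text
time: 8.9
position: [0.5974, -0.2185, 0.161]
tool_rot: [-0.26, 3.13, 0.002]
ft_force: [-0.0, 1.2, -5.6]
grip_width: 0.153
```

```bash
python3 rel.py
```

```text
t 8.9 rel rot [ 0.0012  0.0004 -0.0006] TCP off sieve start (box x,y,z) [ 0.0004 -0.0422 -0.    ] f box [ 0.2  1.2 -5.6] torque [0.52 0.06 0.02] w 0.153
```

Call:
servo_tool(series=[{"travel": [0,-0.003,0],"angular": [0,0,0]},{"travel": [0,0,0],"angular": [0,0,0]},{"travel": [0,0,0],"angular": [0,0,0]}])

```text
time: 9.2
position: [0.5979, -0.2211, 0.1611]
tool_rot: [-0.26, 3.13, 0.003]
ft_force: [-0.9, 5.7, -4.3]
grip_width: 0.156
```

```bash
python3 rel.py
```

```text
t 9.2 rel rot [ 0.0017  0.0005 -0.0003] TCP off sieve start (box x,y,z) [ 0.0005 -0.0448  0.0001] f box [ 0.1  5.8 -4.3] torque [ 1.19  0.28 -0.03] w 0.156
```

Right contact is at about -40.2 mm and it is now pressed about 4.6 mm. Left contact was at +34.2 mm. Looking at the parts.

```bash
python3 snap.py w6 && python3 snap.py s6 side && python3 - <<'E'
import cv2
s=cv2.imread('pics/s6.png')
cv2.imwrite('pics/s6c.png',cv2.convertScaleAbs(cv2.resize(s[165:275,215:335],None,fx=5,fy=5,interpolation=cv2.INTER_CUBIC),alpha=1.5))
w=cv2.imread('pics/w6.png')
cv2.imwrite('pics/w6c.png',cv2.convertScaleAbs(cv2.resize(w[125:255,115:395],None,fx=2.8,fy=2.8,interpolation=cv2.INTER_CUBIC),alpha=1.5))
E
```

```text
t 9.2 p [ 0.5979 -0.2211  0.1611] yaw_y 1.7367 z [ 2.0e-04  1.8e-03 -1.0e+00] q [-0.11  0.37  0.54  1.6  -0.2   1.23  2.2 ] f [-0.9  5.7 -4.3]
t 9.25 p [ 0.5979 -0.2211  0.1611] yaw_y 1.7367 z [ 2.0e-04  1.7e-03 -1.0e+00] q [-0.11  0.37  0.54  1.6  -0.2   1.23  2.2 ] f [-1.6  5.3 -5.9]
```

View pics/w6c.png

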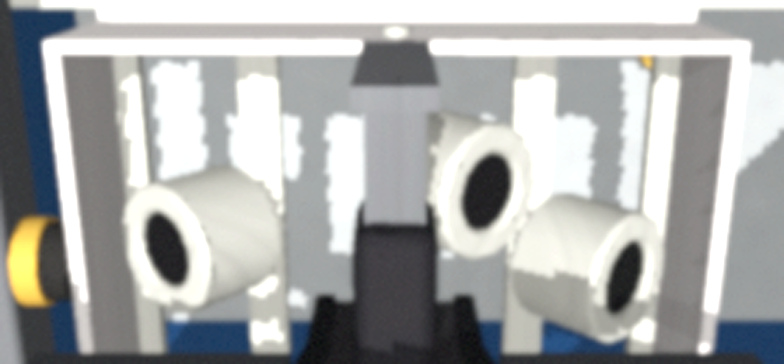

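View pics/s6c.png

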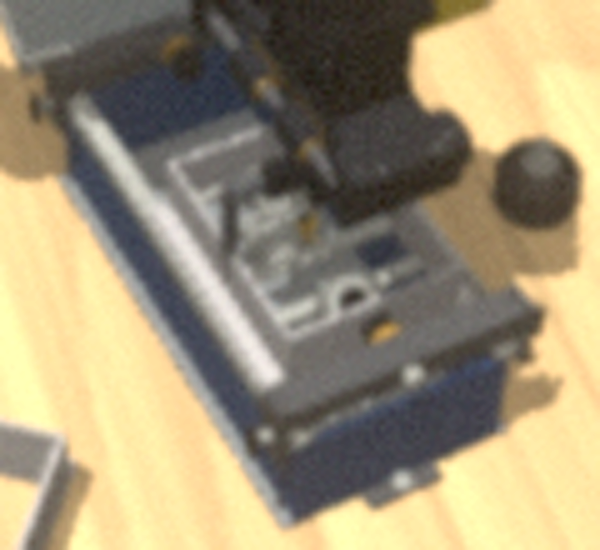

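```bash
cat > sv.py <<'E'
from cc import *
psi=.1665; uy=np.array([-np.sin(psi),np.cos(psi)]); ux=np.array([np.cos(psi),np.sin(psi)])
def sieve(c,px,z,off):
    P=onplane(c,px,z)[:,:2]-(np.array([.590,-.177])+off*uy); return np.c_[P@ux,P@uy]
E
python3 - <<'E'
from sv import *
c=ld('s6'); 
for z in(.098,.012): print('side gold',z,sieve(c,[(215+308/5,165+228/5)],z,-.0448).round(4))
c=ld('w6')
for z in(.098,.012): print('wrist gold',z,sieve(c,[(115+648/2.8,125+60/2.8)],z,-.0448).round(4))
for p in [(495,190),(625,275),(165,248)]:print('bush face',sieve(c,[(115+p[0]/2.8,125+p[1]/2.8)],.105,-.0448).round(4))
E
```

```text
side gold 0.098 [[0.0073 0.01  ]]
side gold 0.012 [[0.0473 0.0726]]
wrist gold 0.098 [[-0.0481  0.0606]]
wrist gold 0.012 [[-0.034   0.0854]]
bush face [[-0.0174  0.0239]]
bush face [[0.0051 0.0575]]
bush face [[-0.0022 -0.058 ]]
```

Call:
servo_tool(series=[{"travel": [0,0.03,0],"angular": [0,0,0]},{"travel": [0,0.038,0],"angular": [0,0,0]},{"travel": [0,0.014,0],"angular": [0,0,0]}])

```text
time: 9.6
position: [0.5847, -0.1385, 0.1611]
tool_rot: [-0.264, 3.129, 0.0]
ft_force: [1.0, -3.8, -4.4]
grip_width: 0.154
```

```bash
python3 rel.py
```

```text
t 9.6 rel rot [0.0001 0.0015 0.0023] TCP off sieve start (box x,y,z) [0.0011 0.0388 0.0001] f box [ 0.3 -3.9 -4.4] torque [-1.17 -0.21  0.04] w 0.154
```

Call:
servo_tool(series=[{"travel": [0,-0.03,0],"angular": [0,0,0]},{"travel": [0,-0.038,0],"angular": [0,0,0]},{"travel": [0,-0.014,0],"angular": [0,0,0]}])

```text
time: 9.9
position: [0.5976, -0.2264, 0.1619]
tool_rot: [-0.253, 3.13, -0.003]
ft_force: [-2.8, 9.8, -2.7]
grip_width: 0.158
```

```bash
python3 rel.py; python3 snap.py w7
```

```text
t 9.9 rel rot [-0.0021  0.0015 -0.005 ] TCP off sieve start (box x,y,z) [-0.0007 -0.05    0.0009] f box [-1.2 10.2 -2.7] torque [2.63 0.35 0.07] w 0.158
t 9.9 p [ 0.5976 -0.2264  0.1619] yaw_y 1.732 z [ 0.0018 -0.0018 -1.    ] q [-0.11  0.37  0.55  1.59 -0.2   1.23  2.2 ] f [-2.8  9.8 -2.7]
```

View pics/w7_x.png

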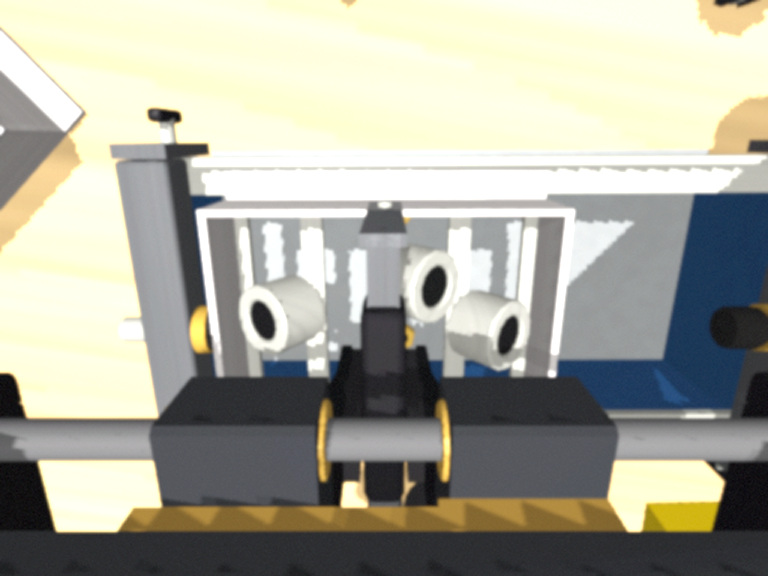

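Call:
servo_tool(series=[{"travel": [0,0.015,0],"angular": [0,0,0]},{"travel": [0,0,0],"angular": [0,0,0]}])

```text
time: 10.15
position: [0.5957, -0.2042, 0.1607]
tool_rot: [-0.265, 3.13, 0.002]
ft_force: [0.1, 0.7, -5.9]
grip_width: 0.155
```

```bash
python3 rel.py; python3 snap.py w8; python3 snap.py s8 side;  python3 - <<'E'
from sv import *
for n,off,pts in (('w5',-.0313,[(440,325),(362,220),(508,220)]),('w7',-.0495,[(408,335),(405,220)])):
    c=ld(n)
    for p in pts: print(n,p,[sieve(c,[np.array(p)/1.5],z,off)[0].round(4).tolist() for z in(.098,.01)], 'floor in box',(sieve(c,[np.array(p)/1.5],.01,0)[0].round(4).tolist()))
E
python3 - <<'E'
import cv2
s=cv2.imread('pics/s8.png')
cv2.imwrite('pics/s8c.png',cv2.convertScaleAbs(cv2.resize(s[165:275,215:335],None,fx=5,fy=5,interpolation=cv2.INTER_CUBIC),alpha=1.5))
w=cv2.imread('pics/w8.png')
cv2.imwrite('pics/w8c.png',cv2.convertScaleAbs(cv2.resize(w[125:255,115:395],None,fx=2.8,fy=2.8,interpolation=cv2.INTER_CUBIC),alpha=1.5))
E
```

```text
t 10.15 rel rot [0.0013 0.0004 0.0025] TCP off sieve start (box x,y,z) [ 0.0011 -0.0277 -0.0003] f box [ 0.2  0.7 -5.9] torque [ 0.16 -0.06 -0.02] w 0.155
t 10.15 p [ 0.5957 -0.2042  0.1607] yaw_y 1.7395 z [ 2.0e-04  1.3e-03 -1.0e+00] q [-0.14  0.35  0.54  1.62 -0.19  1.23  2.17] f [ 0.1  0.7 -5.9]
t 10.2 p [ 0.5957 -0.2052  0.1609] yaw_y 1.7396 z [ 8.e-04  1.e-04 -1.e+00] q [-0.14  0.35  0.54  1.62 -0.19  1.23  2.17] f [ 0.3  0.5 -6.9]
w5 (440, 325) [[0.003, 0.0264], [0.0384, 0.0378]] floor in box [0.0384, 0.0065]
w5 (362, 220) [[-0.0478, -0.0106], [-0.0334, -0.0145]] floor in box [-0.0334, -0.0458]
w5 (508, 220) [[-0.0479, 0.0552], [-0.0334, 0.0784]] floor in box [-0.0334, 0.0471]
w7 (408, 335) [[0.0074, 0.0103], [0.0451, 0.0149]] floor in box [0.0451, -0.0346]
w7 (405, 220) [[-0.049, 0.0083], [-0.0344, 0.0121]] floor in box [-0.0344, -0.0374]
```

View pics/w8c.png

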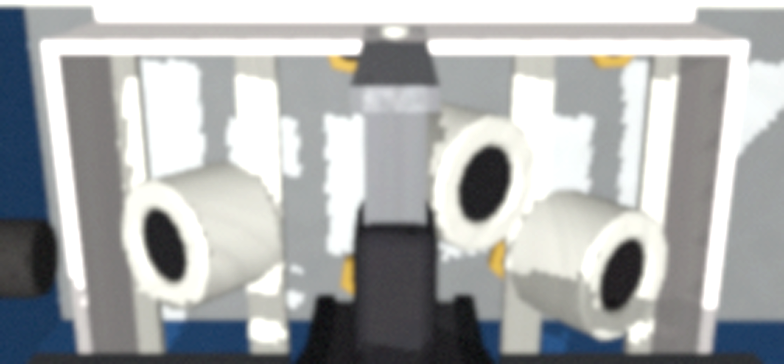

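View pics/s8c.png

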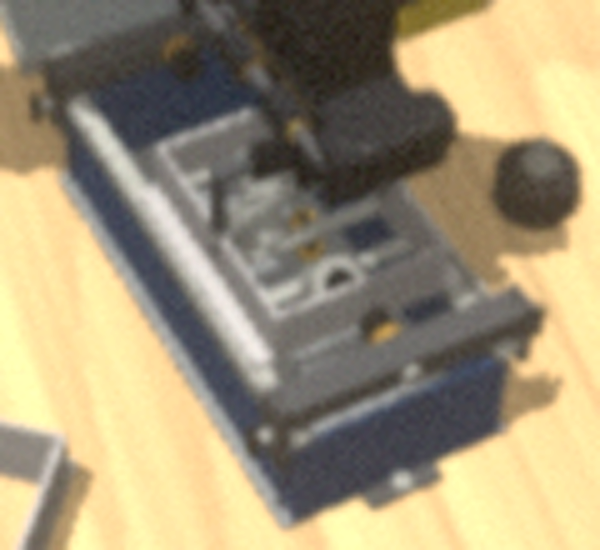

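```bash
python3 - <<'E'
from sv import *
c=ld('w8');off=-.0287
for p in [(343,62),(613,60),(350,272),(500,258)]:
    q=np.array(p)/2.8+[115,125]
    print('w8',p,'sieve',sieve(c,[q],.098,off)[0].round(4),'floor box',sieve(c,[q],.01,0)[0].round(4))
c=ld('s8')
for p in [(303,215),(313,248)]:
    q=np.array(p)/5+[215,165]; print('s8',p,'sieve',sieve(c,[q],.098,off)[0].round(4),'floor box',sieve(c,[q],.01,0)[0].round(4))
c=ld('s6')
q=np.array((308,228))/5+[215,165]; print('s6 floor box',sieve(c,[q],.01,0)[0].round(4))
# tri of w8/s8 pairs
cs=[ld('w8'),ld('s8')]
for a in [(350,272),(500,258)]:
    for b in [(303,215),(313,248)]:
        X,r=tri(cs,[np.array(a)/2.8+[115,125],np.array(b)/5+[215,165]]); d=X[:2]-[.59,-.177]
        print(a,b,X.round(4),'box',(d@ux).round(4),(d@uy).round(4),np.round(r,1).tolist())
E
```

```text
w8 (343, 62) sieve [-0.0471 -0.0124] floor box [-0.0325 -0.046 ]
w8 (613, 60) sieve [-0.0478  0.0528] floor box [-0.0334  0.046 ]
w8 (350, 272) sieve [ 0.0077 -0.0113] floor box [ 0.0449 -0.0446]
w8 (500, 258) sieve [0.0037 0.0275] floor box [0.0392 0.0103]
s8 (303, 215) sieve [0.0097 0.0042] floor box [0.0508 0.0405]
s8 (313, 248) sieve [ 0.0022 -0.0211] floor box [0.0427 0.013 ]
s6 floor box [0.0482 0.0293]
(350, 272) (303, 215) [ 0.5965 -0.2155  0.1176] box -0.0 -0.0391 [[-0.0, 0.8], [-0.2, 0.1]]
(350, 272) (313, 248) [ 0.6069 -0.2152  0.0858] box 0.0104 -0.0405 [[0.2, -3.0], [0.6, -0.4]]
(500, 258) (303, 215) [ 0.6128 -0.1694  0.0588] box 0.0237 0.0038 [[-0.4, 4.5], [-1.1, 0.6]]
(500, 258) (313, 248) [ 0.6269 -0.1609  0.0143] box 0.0391 0.0097 [[-0.1, 1.5], [-0.4, 0.2]]
```

Nuts A, B, C and D keep the same floor coordinates from view to view, and C's triangulated height of 14 mm puts it on the box floor. The fifth nut is still unclear, so I'll stroke left and look again.

Call:
servo_tool(series=[{"travel": [0,0.02,0],"angular": [0,0,0]},{"travel": [0,0.025,0],"angular": [0,0,0]},{"travel": [0,0.015,0],"angular": [0,0,0]},{"travel": [0,0,0],"angular": [0,0,0]}])

```text
time: 10.65
position: [0.5858, -0.1447, 0.1611]
tool_rot: [-0.267, 3.129, 0.002]
ft_force: [0.0, 0.9, -6.6]
grip_width: 0.158
```

```bash
python3 rel.py; python3 snap.py w9; python3 snap.py s9 side; python3 - <<'E'
import cv2
s=cv2.imread('pics/s9.png')
cv2.imwrite('pics/s9c.png',cv2.convertScaleAbs(cv2.resize(s[165:275,215:335],None,fx=5,fy=5,interpolation=cv2.INTER_CUBIC),alpha=1.5))
w=cv2.imread('pics/w9.png')
cv2.imwrite('pics/w9c.png',cv2.convertScaleAbs(cv2.resize(w[125:255,115:395],None,fx=2.8,fy=2.8,interpolation=cv2.INTER_CUBIC),alpha=1.5))
E
```

```text
t 10.65 rel rot [0.0015 0.0011 0.0039] TCP off sieve start (box x,y,z) [0.0012 0.0326 0.0001] f box [ 0.2  0.8 -6.6] torque [ 0.09 -0.06  0.01] w 0.158
t 10.65 p [ 0.5858 -0.1447  0.1611] yaw_y 1.7409 z [ 9.0e-04  1.7e-03 -1.0e+00] q [-0.24  0.29  0.52  1.68 -0.15  1.21  2.06] f [ 0.   0.9 -6.6]
t 10.7 p [ 0.5858 -0.1469  0.1612] yaw_y 1.7391 z [ 1.2e-03 -2.0e-04 -1.0e+00] q [-0.23  0.29  0.52  1.68 -0.15  1.21  2.06] f [-0.1 -0.8 -5.9]
```

View pics/w9c.png

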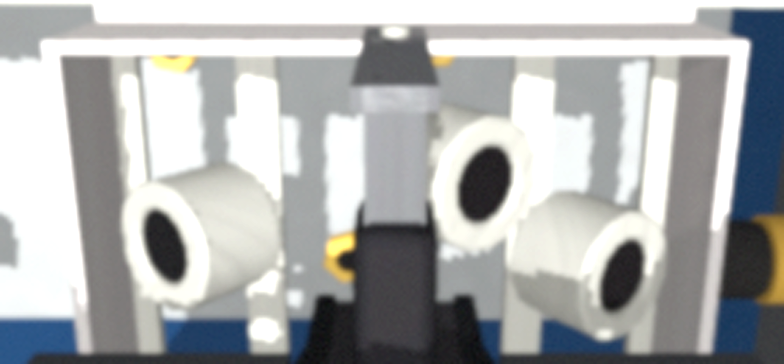

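View pics/s9c.png

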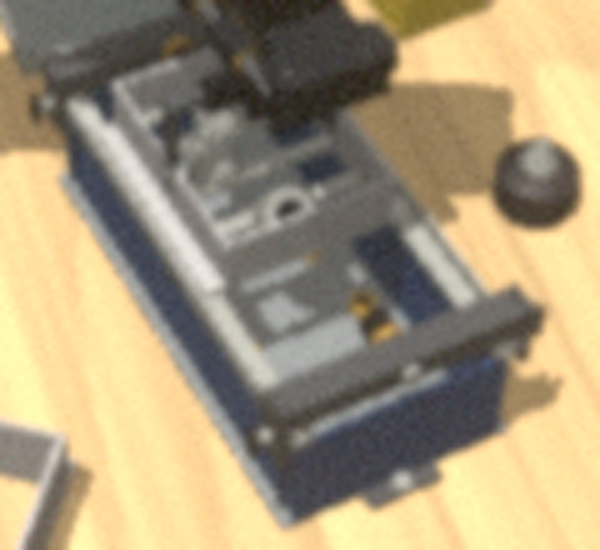

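```bash
python3 - <<'E'
from sv import *
c=ld('w9'); cs=ld('s9')
for p in [(172,60),(440,60),(343,258)]:
    q=np.array(p)/2.8+[115,125]; print('w9',p,'sieve',sieve(c,[q],.098,.0326)[0].round(4),'floor',sieve(c,[q],.01,0)[0].round(4))
for p in [(313,257),(365,302),(383,328)]:
    q=np.array(p)/5+[215,165]; print('s9',p,'floor',sieve(cs,[q],.01,0)[0].round(4))
def world(b,z): return np.r_[np.array([.59,-.177])+b[0]*ux+b[1]*uy,z]
for nm,b in dict(A=(-.033,-.046),B=(-.033,.0465),C=(.039,.0103),D=(.045,-.04),E=(.0508,.0405)).items():
    for n,f,o in(('w8',2.8,(115,125)),('s8',5,(215,165)),('w9',2.8,(115,125)),('s9',5,(215,165)),('s6',5,(215,165))):
        print(nm,n,((proj(ld(n),[world(b,.008)])[0]-o)*f).round(0),end='; ')
    print()
E
```

```text
w9 (172, 60) sieve [-0.0472 -0.0547] floor [-0.0327 -0.044 ]
w9 (440, 60) sieve [-0.0475  0.01  ] floor [-0.033   0.0474]
w9 (343, 258) sieve [ 0.0041 -0.0141] floor [0.0397 0.0134]
s9 (313, 257) floor [0.039  0.0065]
s9 (365, 302) floor [ 0.0498 -0.0406]
s9 (383, 328) floor [ 0.0493 -0.0636]
A w8 [343.  60.]; A s8 [254. 358.]; A w9 [167.  58.]; A s9 [254. 358.]; A s6 [254. 358.]; 
B w8 [613.  60.]; B s8 [185. 256.]; B w9 [437.  59.]; B s9 [185. 256.]; B s6 [185. 256.]; 
C w8 [499. 255.]; C s8 [310. 255.]; C w9 [335. 254.]; C s9 [310. 255.]; C s6 [310. 255.]; 
D w8 [363. 270.]; D s8 [358. 306.]; D w9 [199. 269.]; D s9 [358. 306.]; D s6 [358. 306.]; 
E w8 [579. 285.]; E s8 [303. 217.]; E w9 [417. 284.]; E s9 [303. 217.]; E s6 [303. 217.];
```

```bash
python3 - <<'E'
from sv import *
print('E init w2',sieve(ld('w2'),[np.array((416,315))/2.8+[105,125]],.098,0).round(4))
def sw(b,z,off): return np.r_[np.array([.59,-.177])+b[0]*ux+(b[1]+off)*uy,z]
for n,off in(('s6',-.0448),('s8',-.0287),('s9',.031)):
    for b in((.0085,.007),(.03,0)): print(n,b,((proj(ld(n),[sw(b,.098,off)])[0]-(215,165))*5).round(0))
ims=[]
for n in('s6','s8','s9'):
    s=cv2.imread(f'pics/{n}.png'); hsv=cv2.cvtColor(s,cv2.COLOR_BGR2HSV)
    m=cv2.inRange(hsv,(10,110,60),(32,255,255))[165:275,215:335]
    k,l,st,ce=cv2.connectedComponentsWithStats(m)
    print(n,[(np.round(ce[i]*5).tolist(),int(st[i,4])) for i in range(1,k) if st[i,4]>1 and ce[i][0]<95])
    ims.append(cv2.convertScaleAbs(cv2.resize(s[190:232,240:300],None,fx=9,fy=9,interpolation=cv2.INTER_CUBIC),alpha=2)[:, :540])
cv2.imwrite('pics/cmp.png',cv2.resize(np.vstack(ims),None,fx=.5,fy=.5))
E
```

```text
E init w2 [[0.0384 0.0058]]
s6 (0.0085, 0.007) [312. 231.]
s6 (0.03, 0) [349. 226.]
s8 (0.0085, 0.007) [299. 213.]
s8 (0.03, 0) [336. 208.]
s9 (0.0085, 0.007) [251. 148.]
s9 (0.03, 0) [287. 143.]
s6 [([449.0, 12.0], 55), ([171.0, 44.0], 7), ([306.0, 223.0], 6), ([380.0, 329.0], 14)]
s8 [([431.0, 15.0], 103), ([171.0, 44.0], 7), ([295.0, 218.0], 2), ([305.0, 250.0], 3), ([381.0, 329.0], 12)]
s9 [([422.0, 13.0], 135), ([171.0, 43.0], 6), ([359.0, 305.0], 10), ([380.0, 330.0], 12)]
```

View pics/cmp.png

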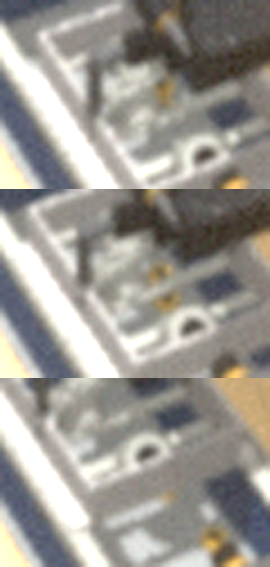

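Call:
servo_tool(series=[{"travel": [0,-0.01,0],"angular": [0,0,0]},{"travel": [0,-0.008,0],"angular": [0,0,0]},{"travel": [0,0,0],"angular": [0,0,0]}])

```text
time: 11.05
position: [0.5881, -0.1701, 0.1613]
tool_rot: [-0.252, 3.131, -0.004]
ft_force: [0.1, -0.2, -6.0]
grip_width: 0.158
```

```bash
python3 rel.py; python3 snap.py w10; python3 snap.py s10 side; python3 - <<'E'
import cv2
s=cv2.imread('pics/s10.png')
cv2.imwrite('pics/s10c.png',cv2.convertScaleAbs(cv2.resize(s[165:275,215:335],None,fx=5,fy=5,interpolation=cv2.INTER_CUBIC),alpha=1.5))
w=cv2.imread('pics/w10.png')
cv2.imwrite('pics/w10c.png',cv2.convertScaleAbs(cv2.resize(w[125:255,115:395],None,fx=2.8,fy=2.8,interpolation=cv2.INTER_CUBIC),alpha=1.5))
E
```

```text
t 11.05 rel rot [-0.0027  0.0003 -0.0055] TCP off sieve start (box x,y,z) [-0.0007  0.0071  0.0003] f box [ 0.1 -0.2 -6. ] torque [-0.06 -0.04 -0.01] w 0.158
t 11.05 p [ 0.5881 -0.1701  0.1613] yaw_y 1.7315 z [ 7.0e-04 -2.6e-03 -1.0e+00] q [-0.2   0.31  0.53  1.66 -0.16  1.21  2.1 ] f [ 0.1 -0.2 -6. ]
t 11.1 p [ 0.5881 -0.1687  0.1611] yaw_y 1.7324 z [ 4.0e-04 -1.2e-03 -1.0e+00] q [-0.2   0.31  0.53  1.66 -0.16  1.22  2.1 ] f [-0.7  0.1 -6.3]
```

View pics/w10c.png

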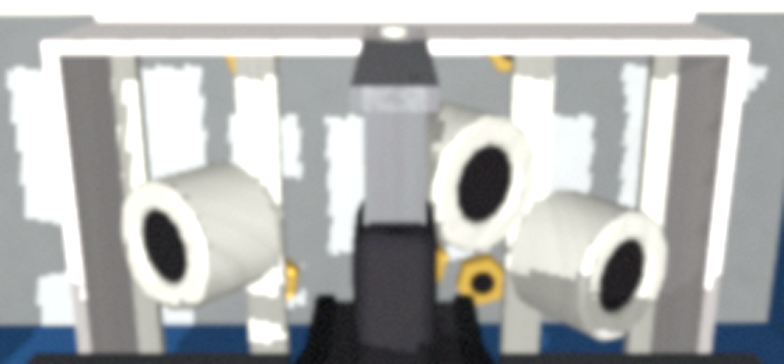

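View pics/s10c.png

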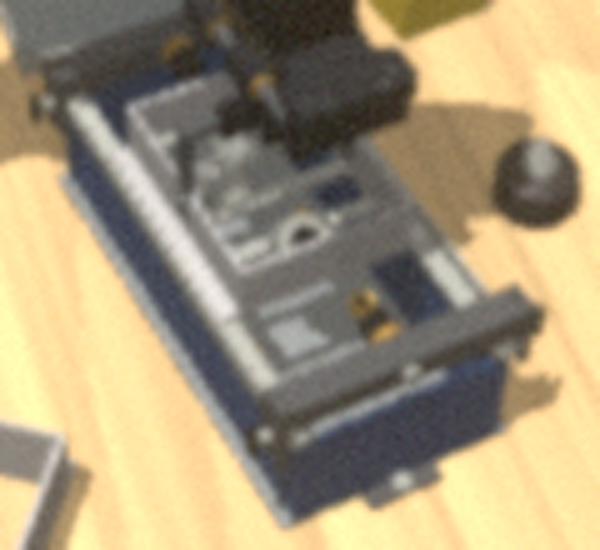

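```bash
python3 - <<'E'
from sv import *
c=ld('w10')
for nm,b in dict(A=(-.033,-.046),B=(-.033,.0465),C=(.039,.0103),D=(.045,-.04),E=(.0508,.0405)).items():
    w=np.r_[np.array([.59,-.177])+b[0]*ux+b[1]*uy,.008]; print(nm,((proj(c,[w])[0]-(115,125))*2.8).round(0))
w=cv2.imread('pics/w10.png')
cv2.imwrite('pics/w10d.png',cv2.convertScaleAbs(cv2.resize(w[195:240,200:310],None,fx=7,fy=7,interpolation=cv2.INTER_CUBIC),alpha=2))
q=np.array((482,281))/2.8+[115,125]; print('E floor',sieve(c,[q],.01,0)[0].round(4),'sieve',sieve(c,[q],.098,.0071)[0].round(4))
E
```

```text
A [243.  65.]
B [512.  64.]
C [407. 259.]
D [271. 275.]
E [488. 288.]
E floor [0.047 0.038] sieve [0.0087 0.0219]
```

View pics/w10d.png

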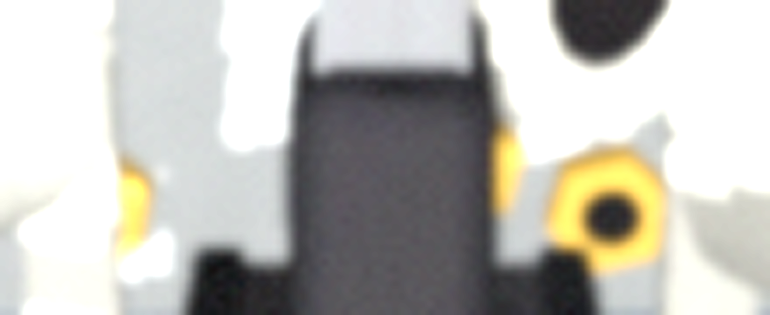

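All five nuts are visible through the slots at floor scale and depth (nut E is about 16 px wide), so they lie in the box. The bushes lie on the screen. Lifting gently.

Call:
servo_tool(series=[{"travel": [0,0,-0.003],"angular": [0,0,0]},{"travel": [0,0,-0.006],"angular": [0,0,0]},{"travel": [0,0,-0.009],"angular": [0,0,0]},{"travel": [0,0,-0.012],"angular": [0,0,0]},{"travel": [0,0,-0.012],"angular": [0,0,0]}])

```text
time: 11.65
position: [0.5887, -0.166, 0.2047]
tool_rot: [-0.259, 3.129, -0.0]
ft_force: [-0.2, 1.2, -6.1]
grip_width: 0.16
```

Call:
servo_tool(series=[{"travel": [0,0,-0.012],"angular": [0,0,0]},{"travel": [0,0,-0.012],"angular": [0,0,0]},{"travel": [0,0,-0.012],"angular": [0,0,0]},{"travel": [0,0,-0.008],"angular": [0,0,0]},{"travel": [0,0,-0.004],"angular": [0,0,0]}])

```text
time: 12.15
position: [0.5888, -0.1662, 0.2523]
tool_rot: [-0.259, 3.129, -0.0]
ft_force: [0.0, 0.0, -7.2]
grip_width: 0.158
```

```bash
python3 rel.py; python3 snap.py w11; python3 snap.py s11 side; python3 - <<'E'
import cv2
s=cv2.imread('pics/s11.png')
cv2.imwrite('pics/s11c.png',cv2.convertScaleAbs(cv2.resize(s[145:275,205:335],None,fx=4.5,fy=4.5,interpolation=cv2.INTER_CUBIC),alpha=1.6))
E
```

```text
t 12.15 rel rot [-0.0004  0.0019 -0.001 ] TCP off sieve start (box x,y,z) [0.0006 0.0109 0.0913] f box [ 0.   0.  -7.2] torque [0.02 0.02 0.05] w 0.158
t 12.15 p [ 0.5888 -0.1662  0.2523] yaw_y 1.736 z [ 2.e-03 -1.e-04 -1.e+00] q [-0.22  0.25  0.54  1.54 -0.13  1.38  2.07] f [ 0.   0.  -7.2]
t 12.2 p [ 0.5888 -0.1662  0.2525] yaw_y 1.7359 z [ 0.0021 -0.     -1.    ] q [-0.22  0.25  0.54  1.54 -0.13  1.38  2.07] f [ 0.7 -0.2 -6.2]
```

View pics/w11_x.png

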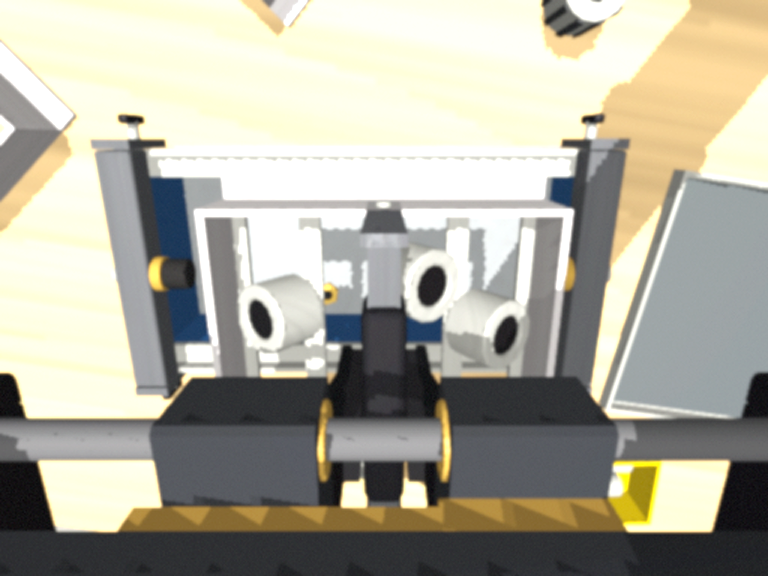

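View pics/s11c.png

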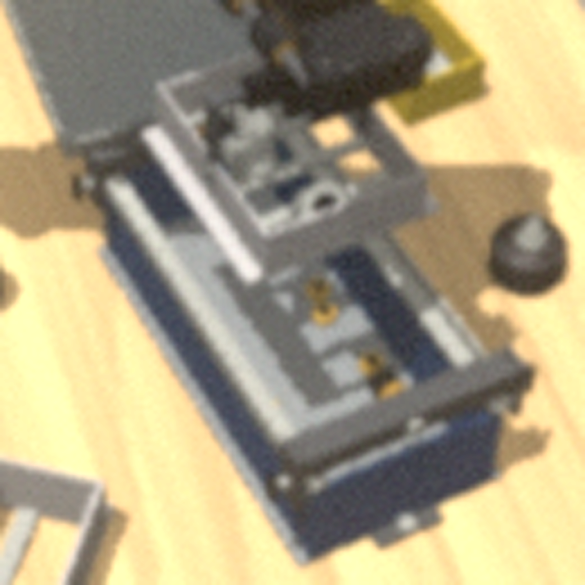

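Bushes are still in the sieve, and nuts C, D and E are visible on the box floor in the side view at (318,290), (322,312) and (372,360). Carrying it over to the tray.

Call:
servo_tool(series=[{"travel": [-0.001,0.005,0],"angular": [0,0,0]},{"travel": [-0.002,0.01,0],"angular": [0,0,0]},{"travel": [-0.003,0.015,0],"angular": [0,0,0]},{"travel": [-0.004,0.02,0],"angular": [0,0,0]},{"travel": [-0.005,0.025,0],"angular": [0,0,0]}])

```text
time: 12.75
position: [0.5906, -0.0881, 0.2508]
tool_rot: [-0.259, 3.131, 0.0]
ft_force: [0.3, -0.2, -7.4]
grip_width: 0.154
```

Call:
servo_tool(series=[{"travel": [-0.006,0.03,0],"angular": [0,0,0]},{"travel": [-0.006,0.03,0],"angular": [0,0,0]},{"travel": [-0.006,0.03,0],"angular": [0,0,0]},{"travel": [-0.006,0.03,0],"angular": [0,0,0]},{"travel": [-0.006,0.03,0],"angular": [0,0,0]}])

```text
time: 13.25
position: [0.5951, 0.0667, 0.2509]
tool_rot: [-0.262, 3.131, 0.001]
ft_force: [0.1, -0.9, -6.2]
grip_width: 0.154
```

Call:
servo_tool(series=[{"travel": [-0.005,0.028,0],"angular": [0,0,0]},{"travel": [-0.005,0.024,0],"angular": [0,0,0]},{"travel": [-0.004,0.02,0],"angular": [0,0,0]},{"travel": [-0.003,0.015,0],"angular": [0,0,0]},{"travel": [-0.002,0.01,0],"angular": [0,0,0]}])

```text
time: 13.75
position: [0.5978, 0.1649, 0.2507]
tool_rot: [0.264, -3.13, -0.001]
ft_force: [0.0, -0.1, -7.1]
grip_width: 0.156
```

Call:
servo_tool(series=[{"travel": [0,0.007,0],"angular": [0,0,0]},{"travel": [0,0.004,0],"angular": [0,0,0]},{"travel": [0,0,0],"angular": [0,0,0]}])

```text
time: 14.05
position: [0.5967, 0.1729, 0.2511]
tool_rot: [-0.259, 3.131, 0.0]
ft_force: [-0.1, 0.3, -5.5]
grip_width: 0.154
```

```bash
python3 rel.py; python3 snap.py w12; python3 snap.py t12 top;  python3 - <<'E'
from cc import *
s=ctrl.get_state();R=cv2.Rodrigues(np.array(s['tool_rot']))[0]; print('delta tool',(R.T@(np.array([.596,.178,.25])-s['position'])).round(4))
t=cv2.imread('pics/t12.png')
cv2.imwrite('pics/t12c.png',cv2.convertScaleAbs(cv2.resize(t[100:260,115:345],None,fx=3.4,fy=3.4,interpolation=cv2.INTER_CUBIC),alpha=1.6))
E
```

```text
t 14.05 rel rot [ 0.      0.0004 -0.0012] TCP off sieve start (box x,y,z) [0.0644 0.3439 0.0901] f box [-0.   0.3 -5.5] torque [ 0.04  0.01 -0.04] w 0.154
t 14.05 p [0.5967 0.1729 0.2511] yaw_y 1.7358 z [ 4.e-04  1.e-04 -1.e+00] q [-0.61  0.26  0.34  1.52 -0.09  1.39  1.48] f [-0.1  0.3 -5.5]
t 14.1 p [0.5968 0.1722 0.2512] yaw_y 1.7351 z [ 6.e-04 -3.e-04 -1.e+00] q [-0.61  0.26  0.34  1.52 -0.09  1.39  1.48] f [ 0.2 -0.7 -6.6]
delta tool [-0.0001  0.0063  0.0012]
```

View pics/w12_x.png

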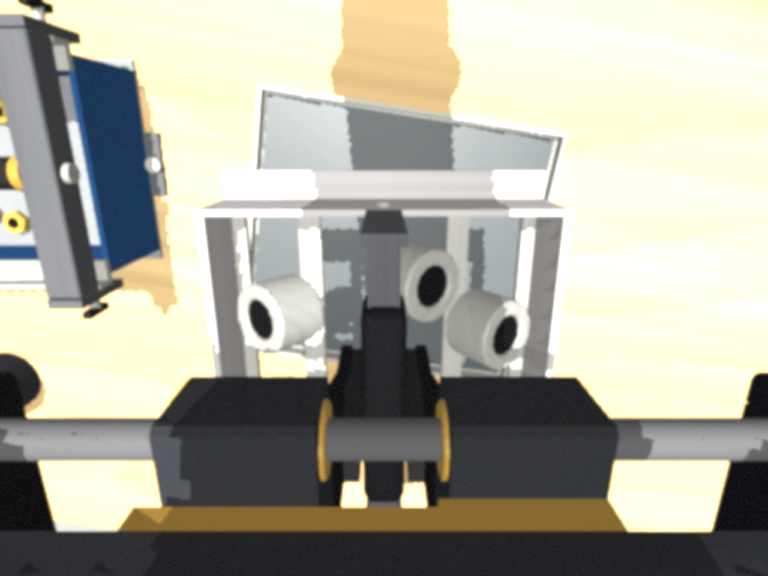

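View pics/t12c.png

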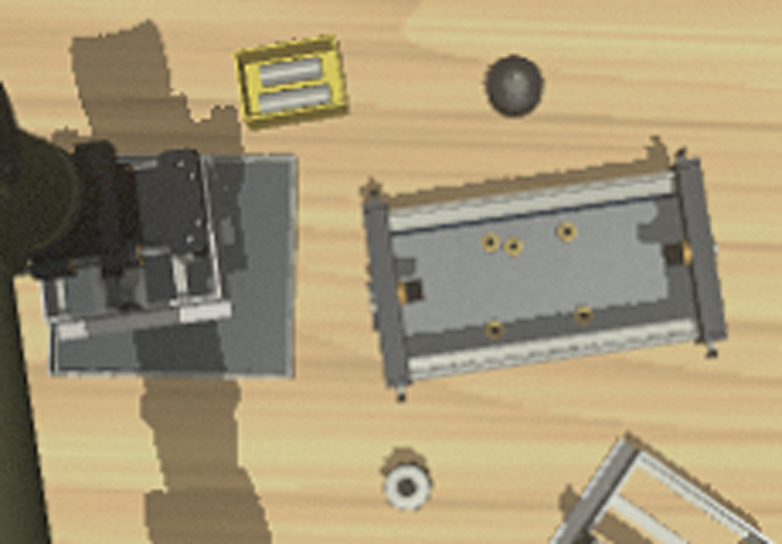

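The top view shows all five nuts in the empty box at crop (490,242), (513,246), (567,231), (495,330) and (584,315). The bystanders are unmoved and all three bushes are in the sieve. Lowering.

Call:
servo_tool(series=[{"travel": [0,0.002,0.005],"angular": [0,0,0]},{"travel": [0,0.002,0.01],"angular": [0,0,0]},{"travel": [0,0.002,0.015],"angular": [0,0,0]},{"travel": [0,0,0.02],"angular": [0,0,0]},{"travel": [0,0,0.02],"angular": [0,0,0]}])

```text
time: 14.65
position: [0.5952, 0.179, 0.179]
tool_rot: [0.26, -3.13, 0.0]
ft_force: [-0.1, 0.0, -6.8]
grip_width: 0.16
```

Call:
servo_tool(series=[{"travel": [0,0,0.02],"angular": [0,0,0]},{"travel": [0,0,0.018],"angular": [0,0,0]},{"travel": [0,0,0.015],"angular": [0,0,0]},{"travel": [0,0,0.011],"angular": [0,0,0]},{"travel": [0,0,0.008],"angular": [0,0,0]}])

```text
time: 15.15
position: [0.5954, 0.1788, 0.1078]
tool_rot: [0.259, -3.13, 0.0]
ft_force: [-0.0, 1.1, -6.9]
grip_width: 0.155
```

Call:
servo_tool(series=[{"travel": [0,0,0.005],"angular": [0,0,0]},{"travel": [0,0,0.003],"angular": [0,0,0]},{"travel": [0,0,0.002],"angular": [0,0,0]},{"travel": [0,0,0],"angular": [0,0,0]}])

```text
time: 15.55
position: [0.5961, 0.179, 0.0994]
tool_rot: [-0.259, 3.13, 0.0]
ft_force: [0.3, 0.2, -6.5]
grip_width: 0.153
```

```bash
python3 rel.py; python3 snap.py w13
```

```text
t 15.55 rel rot [ 0.0002  0.0011 -0.001 ] TCP off sieve start (box x,y,z) [ 0.0649  0.35   -0.0616] f box [ 0.3  0.2 -6.5] torque [ 0.05 -0.   -0.06] w 0.153
t 15.55 p [0.5961 0.179  0.0994] yaw_y 1.736 z [ 1.1e-03  4.0e-04 -1.0e+00] q [-0.6   0.37  0.32  1.69 -0.13  1.1   1.5 ] f [ 0.3  0.2 -6.5]
```

View pics/w13_x.png

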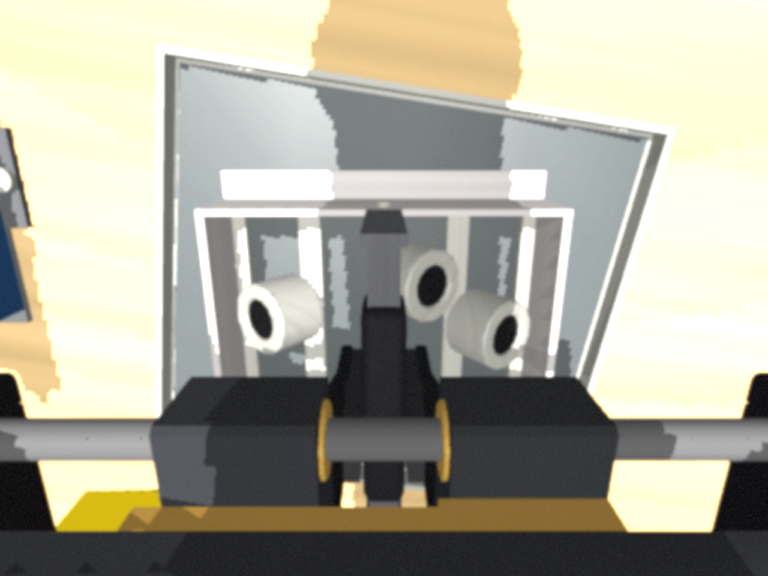

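Call:
servo_tool(series=[{"travel": [0,0,0.006],"angular": [0,0,0]},{"travel": [0,0,0.006],"angular": [0,0,0]},{"travel": [0,0,0.003],"angular": [0,0,0]},{"travel": [0,0,0.001],"angular": [0,0,0]},{"travel": [0,0,0],"angular": [0,0,0]}])

```text
time: 16.1
position: [0.5959, 0.1789, 0.0831]
tool_rot: [-0.259, 3.13, -0.0]
ft_force: [-0.0, -0.5, -3.9]
grip_width: 0.156
```

Call:
servo_tool(series=[{"travel": [0,0,0.002],"angular": [0,0,0]},{"travel": [0,0,0],"angular": [0,0,0]}])

```text
time: 16.3
position: [0.5959, 0.1789, 0.0811]
tool_rot: [-0.259, 3.13, 0.0]
ft_force: [-0.2, -0.3, -4.2]
grip_width: 0.154
```

Call:
servo_tool(series=[{"travel": [0,0,0.001],"angular": [0,0,0]},{"travel": [0,0,0],"angular": [0,0,0]}])

```text
time: 16.5
position: [0.5958, 0.1789, 0.08]
tool_rot: [-0.259, 3.13, 0.0]
ft_force: [0.4, -0.1, -4.7]
grip_width: 0.152
```

Call:
servo_tool(series=[{"travel": [0,0,0.001],"angular": [0,0,0]},{"travel": [0,0,0],"angular": [0,0,0]}])

```text
time: 16.7
position: [0.5958, 0.1789, 0.079]
tool_rot: [-0.259, 3.131, 0.0]
ft_force: [0.4, 1.2, -4.8]
grip_width: 0.159
```

Call:
servo_tool(series=[{"travel": [0,0,0.0008],"angular": [0,0,0]},{"travel": [0,0,0],"angular": [0,0,0]}])

```text
time: 16.9
position: [0.596, 0.179, 0.0786]
tool_rot: [-0.259, 3.13, 0.0]
ft_force: [-0.2, -0.3, -3.3]
grip_width: 0.153
```

Call:
servo_tool(series=[{"travel": [0,0,0.0006],"angular": [0,0,0]},{"travel": [0,0,0],"angular": [0,0,0]}])

```text
time: 17.1
position: [0.5961, 0.179, 0.0786]
tool_rot: [-0.259, 3.13, 0.001]
ft_force: [-2.4, -0.4, 1.5]
grip_width: 0.155
```

Call:
servo_tool(series=[{"travel": [0,0,0.0006],"angular": [0,0,0]},{"travel": [0,0,0],"angular": [0,0,0]}])

```text
time: 17.3
position: [0.5963, 0.1791, 0.0785]
tool_rot: [-0.259, 3.129, 0.001]
ft_force: [-3.4, -0.2, 4.2]
grip_width: 0.154
```

```bash
python3 rel.py
```

```text
t 17.3 rel rot [ 0.0006  0.0017 -0.001 ] TCP off sieve start (box x,y,z) [ 0.0652  0.3501 -0.0825] f box [-3.4  0.3  4.2] torque [-0.23  0.78  0.06] w 0.154
```

It landed at z = 0.0786, as predicted. Easing off the pressure, then releasing.

Call:
servo_tool(series=[{"travel": [0,0,-0.0006],"angular": [0,0,0]},{"travel": [0,0,0],"angular": [0,0,0]}])

```text
time: 17.5
position: [0.5963, 0.179, 0.0785]
tool_rot: [-0.259, 3.129, 0.001]
ft_force: [-2.5, -1.0, 4.9]
grip_width: 0.151
```

Call:
servo_tool(series=[{"travel": [0,0,0],"angular": [0,0,0]},{"travel": [0,0,0],"angular": [0,0,0]},{"travel": [0,0,0],"angular": [0,0,0]},{"travel": [0,0,0],"angular": [0,0,0]},{"travel": [0,0,0],"angular": [0,0,0]}], claw=0.06)

```text
time: 18.0
position: [0.5959, 0.1789, 0.0776]
tool_rot: [-0.259, 3.13, 0.0]
ft_force: [-0.6, 0.1, 0.5]
grip_width: 0.523
```

```bash
python3 rel.py
```

```text
t 18.0 rel rot [-0.      0.0005 -0.001 ] TCP off sieve start (box x,y,z) [ 0.0647  0.3501 -0.0834] f box [-0.6  0.2  0.5] torque [0.09 0.01 0.02] w 0.523
```

Force is zero and the fingers are clear. Retreating straight up.

Call:
servo_tool(series=[{"travel": [0,0,0],"angular": [0,0,0]},{"travel": [0,0,-0.01],"angular": [0,0,0]},{"travel": [0,0,-0.03],"angular": [0,0,0]},{"travel": [0,0,-0.04],"angular": [0,0,0]},{"travel": [0,0,-0.04],"angular": [0,0,0]}])

```text
time: 18.5
position: [0.5956, 0.1787, 0.1996]
tool_rot: [-0.259, 3.131, -0.0]
ft_force: [0.1, 0.2, -1.0]
grip_width: 0.689
```

Call:
servo_tool(series=[{"travel": [0,0,-0.04],"angular": [0,0,0]},{"travel": [0.03,0,-0.03],"angular": [0,0,0]},{"travel": [0.03,0,-0.02],"angular": [0,0,0]},{"travel": [0,0,0],"angular": [0,0,0]},{"travel": [0,0,0],"angular": [0,0,0]}])

```text
time: 19.0
position: [0.5368, 0.1691, 0.289]
tool_rot: [-0.259, 3.128, 0.002]
ft_force: [0.9, 0.5, -0.7]
grip_width: 0.689
```

```bash
python3 snap.py w14; python3 snap.py s14 side; python3 snap.py t14 top; python3 - <<'E'
import cv2
s=cv2.imread('pics/s14.png')
cv2.imwrite('pics/s14c.png',cv2.convertScaleAbs(cv2.resize(s[100:275,180:345],None,fx=3.4,fy=3.4,interpolation=cv2.INTER_CUBIC),alpha=1.5))
E
```

```text
t 19.0 p [0.5368 0.1691 0.289 ] yaw_y 1.7363 z [ 0.003   0.0018 -1.    ] q [-0.65  0.11  0.33  1.6  -0.04  1.43  1.42] f [ 0.9  0.5 -0.7]
t 19.05 p [0.5368 0.169  0.2878] yaw_y 1.736 z [ 1.1e-03  5.0e-04 -1.0e+00] q [-0.65  0.11  0.33  1.6  -0.04  1.43  1.42] f [ 0.5 -0.  -0.7]
t 19.1 p [0.5368 0.169  0.287 ] yaw_y 1.7359 z [-1.e-04 -3.e-04 -1.e+00] q [-0.65  0.11  0.33  1.6  -0.04  1.43  1.42] f [ 0.5 -1.3  0. ]
```

View pics/w14_x.png

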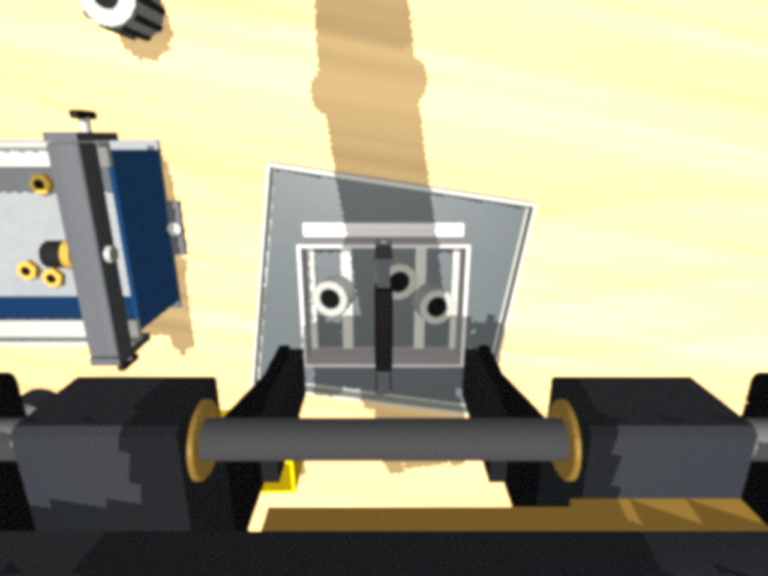

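View pics/s14c.png

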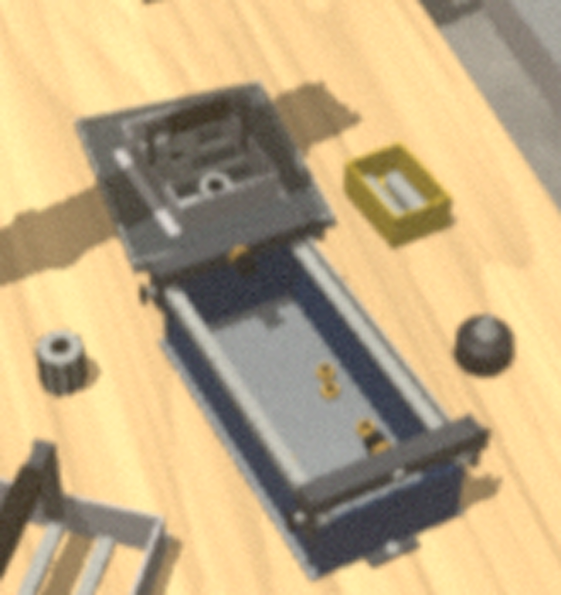

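The sieve sits inside the tray with all three bushes in it, at (330,297), (400,280) and (437,305). Checking the centre numerically.

```bash
python3 - <<'E'
from cc import *
c=ld('w14')
S=onplane(c,np.array([(297,245),(470,245),(465,368),(304,366)])/1.5,.043); print(S.round(4).tolist(),S.mean(0).round(4))
for i in range(4): print(np.linalg.norm(S[i]-S[(i+1)%4]).round(4))
ct=ld('t14'); t=cv2.imread('pics/t14.png'); t0=cv2.imread('pics/top0.png')
d=cv2.absdiff(t,t0).max(2)
for n,(x,y) in dict(bin=(201,124),centre=(266,125),reamer=(235,242)).items(): print(n,'mean abs diff',d[y-14:y+14,x-18:x+18].mean().round(1))
cv2.imwrite('pics/t14c.png',cv2.convertScaleAbs(cv2.resize(t[100:260,115:345],None,fx=3.4,fy=3.4,interpolation=cv2.INTER_CUBIC),alpha=1.6))
hsv=cv2.cvtColor(t,cv2.COLOR_BGR2HSV); m=cv2.inRange(hsv,(12,70,60),(35,255,255))
E
```

```text
[[0.5527, 0.0965, 0.043], [0.5284, 0.2416, 0.043], [0.6425, 0.2626, 0.043], [0.6651, 0.1154, 0.043]] [0.5972 0.179  0.043 ]
0.1471
0.1161
0.1489
0.114
bin mean abs diff 9.2
centre mean abs diff 9.8
reamer mean abs diff 10.5
```

View pics/t14c.png

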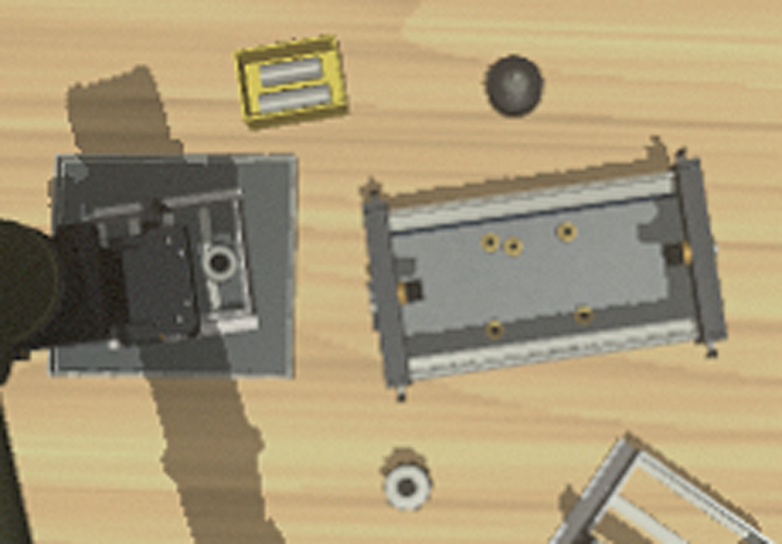

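```bash
python3 -c "
from bench import ctrl
print(ctrl.close_job(), ctrl.get_state()['time'])"
```

```text
the job is handed in; nothing more can be done
the job is handed in; nothing more can be done
```

The job is handed in: all five nuts are in the catch box, and the sieve is on the drip tray with its three bushes. No verdict came back, so this rests on my own checks.

**What I did:** I pinched the sieve by its grip and felt out both bumpers; the sieve touches at about +34 mm on the left and −40 mm on the right of where it started. I knocked it left, right, left, right, then lifted it off, carried it over and set it down. It was released after about 18 s of the 58 s allowed.

**Last checks:**
- **Nuts:** the final top view shows all five lying in the emptied box.
- **Sieve:** its centre is at (0.597, 0.179) and the tray's is at about (0.596, 0.178). Its wall-top corners measured 147 to 149 mm by 114 to 116 mm at the height expected when flat.
- **Set-down:** the force reached about 5 N before I let go.
- **Bystanders:** the reamer, lathe centre and yellow bin show no movement in the pictures.

**Doubtful or not as intended:**
- **Second right knock:** it overshot by about 5 mm. By position the bumper was pressed in about 9.5 to 9.8 mm, close to the 10 mm limit. I only see readings at the end of each move, so I can't rule out a slightly higher peak.
- **Bushes:** the first brisk stroke tipped all three onto their sides. They stayed in the sieve but stuck out below the screen a little, and touched the tray floor first when I lowered it.
- **Rails:** I carried most of the sieve's weight while shaking, so it was barely resting on the rails.

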